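Make up two photo-station kits

ROBOT

A 6-joint arm with a two-finger parallel gripper is mounted at the origin on the work surface. World frame = base frame: x ahead of the robot, y to its left, z up, the work surface at z = 0. Lengths are in m, angles in rad, forces in N, time in s.
With the tool pointing down it reaches from about 0.4 to 0.825 m from the base axis. Payload 7 kg.
Tool frame: the origin (TCP) lies on the mounting face of the last link; the fingertips stand 173 mm ahead of it and the grasp point (between the pads) lies 155 mm ahead of it; x points along the fingers, z is the direction in which the jaws open and shut, and the axes are right-handed (so a half turn about x gives the same grasp; the last joint's range is limited). The gripper opens to 85 mm and grips with 20 to 120 N. Pads are 22 mm wide; open, the fingers measure 114 mm over their backs; the gripper's body (76 mm by 85 mm) begins 54 mm behind the grasp point. The pads swing forward as they close: fully open they stand 13 mm farther back than shut.
Start: joints at [1.547, 0.359, 0.012, 0, -1.224, -0.288], TCP at [0.207, 0.642, 0.405] pointing down, gripper open.
Joint ranges: [-3.07, 3.07], [-1.43, 2.12], [-1.02, 1.25], [-3.03, 1.67], [-3.05, -0], [-3.03, 3.03]. Speed limits (rad/s): [2.39, 2.39, 3.01, 3.14, 3.14, 3.14].

INTERFACE

Orientations are given as a unit quaternion [x, y, z, w].
In Python, from workcell import bot gives the robot as it stands.
- The arm moves only by the tool move_arm, never from a script. Its argument "increments" is a list of rows, each a list of 7 numbers: the shift along the tool's x, y, z in m, then the turn, a rotation vector about the tool's x, y, z in rad, then the closure, from 0 (fully open) to 1 (shut). A call has 1 to 12 rows; each row is the pose to reach, as a shift and turn from the pose commanded when the call began, along the tool's axes at that moment; what a row does not reach only later rows make up. A row lasts 1/12 s, in which the tool goes at most 41.7 mm and 7.16 degrees, less where a joint would pass 70% of its speed; a pose out of reach is approached as far as the arm can. A call with a gripper value outside its range is refused whole. The fingers move at their own pace and stop on an object; "squeeze" is the grip in N (left out, the last holds). Time passes only in rows, so rows that repeat a pose let the fingers close. It gives the time, the measured TCP pose, the force and the opening at its end, in the units of the state.
- bot.read_state(): the state, without advancing time (a new reading comes with each control period).
- bot.snapshot(name): name is "scene" or "top" or "wrist"; returns the picture (400x640x3 uint8, red, green, blue); there is no depth.
- bot.camera_model(name): a dict with "fov_y" (degrees; the focal length in pixels is half the picture's height over the tangent of half this angle, whatever the lens; pixels are square), "cx", "cy" (the principal point, pixels), "position" and "rotation" of the camera in the world. Camera axes: x right, y down, z forward; pixel columns grow to the right and rows downward; lengths in m; the calibration is good to about 2 mm. The wrist camera is an equidistant fisheye: a pixel r from the principal point sees the ray r / f radians off the axis. A picture is of the moment at which its call begins: read the wrist's pose just before it. camera_model takes no time and is no camera call; for the wrist camera it gives the pose at the moment of the call.
- bot.hand_in(): hands the job in, once; it reports no verdict.
Trained networks look in the newest picture that a camera, given by its name, has taken for a name from the list of things; names that differ only in an ending like _2 or _b are one class to them, and where a whole thing is asked for, a point or a joint stands for the part that bears it (a point fixed in the world has none). Each returns a list of dicts, best first, with "confidence" (0 to 1); they miss things now and then, are a little off and sometimes report something else, mostly with a low value. They report only what shows in the picture. A call takes as long as a camera call. They do not tell look-alikes from the thing itself.
- bot.outline_of(name, camera): "region" (400x640 bool, what is visible of it) and "pixel" ([column, row] in pixels, amid what is visible of it).
The state is a dict: "time": time; "qpos": joint angles; "joint_vel": joint speeds; "tau": joint torques, N m; "tool_pos": TCP position; "ee_rot": TCP orientation; "force": force on the tool from outside, world axes, zero at the start; "moment": the same for the moment, N m; "opening": finger opening in m.
Only numpy, scipy, OpenCV 4.12 (cv2) and the standard library are available. Lean on these libraries where they do the work, as an engineer would, in place of code of your own. Each camera call takes 0.05 s, during which the arm holds its last target.

TASK

Make up the two kits for the phone photo stands from the stock on the green mat: the purple-lined tray gets the puck lamp, the lens and the white charger, and the yellow-lined tray gets the folded tripod and the black charger. Set each thing down gently, right way up as it lies now, flat in the pocket cut for it, without dropping it. Leave the phone, the mug and the mouse where they are.

Things in the scene. Friction and masses are not known exactly. Their poses are not given: they have to be found in the camera images.
- lamp_mid (a point): Round puck lamp, aluminium body, white frosted light face on top with a round grey button in its middle, 60 mm across, 28 mm high. Point at its centre, 14 mm above its underside; z up out of the light face. About 90 g. Like all five stock things it starts on a flat green cutting mat 2 mm thick.
- lens_mid (a point): Black round clip-on lens barrel with a red ring and a bluish glass on top, 38 mm across, 34 mm high, standing glass up. Point at its centre, 17 mm above its underside; z up. About 55 g.
- charger_white_mid (a point): White wall charger lying flat on the mat: box 44 long, 40 wide, 28 mm high, plus two 19 mm pins: 63 mm long in all. Small blank grey plate on top. Point: centre of the 63 mm length, the width and the height. x along its length to the pin tips, y across, z up; the box spans x = -31.5 to 12.5 mm. Grip across the 40 mm. May lie in its pocket either way round. About 65 g.
- charger_black_mid (a point): Black wall charger lying flat on the mat: box 44 long, 40 wide, 28 mm high, plus two 19 mm pins: 63 mm long in all. Small blank grey plate on top. Point: centre of the 63 mm length, the width and the height. x along its length to the pin tips, y across, z up; the box spans x = -31.5 to 12.5 mm. Grip across the 40 mm. May lie in its pocket either way round. About 65 g.
- tripod_mid (a point): Folded pocket tripod lying flat: grey legs 32 mm wide, 28 mm high, then red collar, steel ball head and black plate, 120 mm long in all. Point at the middle of length and width, 14 mm above its underside. x along its length to the head, y across, z up. Legs span x = -56 to 22 mm: grip them across the 32 mm. May lie in its pocket either way round. About 130 g.
- tray_purple: Fixed plywood kit tray, 104 (x) by 250 (y) by 10 mm high; origin at the centre of its underside, z up. Pockets lined with purple card, floor 5 mm above the table, 9 mm larger all round than their things, in a row on the middle line x = 0: round lamp pocket (78 across) at y = -77 mm, round lens pocket (56 across) at y = -1 mm, charger pocket (81 along y, 58 along x) at y = 76 mm.
- tray_yellow: Fixed plywood kit tray, 104 (x) by 250 (y) by 10 mm high; origin at the centre of its underside, z up. Pockets lined with yellow card, floor 5 mm above the table, 9 mm larger all round than their things, in a row on the middle line x = 0: tripod pocket (138 along y, 50 along x) at y = -45 mm, charger pocket (81 along y, 58 along x) at y = 76 mm.
- phone_mid (a point): Gold telephone lying on the table, 150 by 72 by 8 mm, to be left alone. Point at its centre, x along its length.
- mug_mid (a point): White mug, 80 mm across, 92 mm high, handle towards its +y, to be left alone. Point on its axis, half-way up.
- mouse_mid (a point): Black computer mouse, 105 by 60 by 34 mm, to be left alone. Point at its centre, x along its length.
Things that resemble listed ones, but are neither listed nor needed, are in the scene too. What is meant by the part that bears tripod_mid is not blue or pink, and is the larger of those in its own colour.

How it is judged:
By the outcome, as a careful person would: the job done as asked, in the order asked, and still so for the second after the job is handed in, with the robot touching nothing.
It also fails if it takes over 104 s, if anything falls off the work surface, if the arm or the gripper's body presses on something with over 40 N, if the wrist force passes 120 N, or if a joint passes its speed limit or range.

## Working session

There is one attempt and no reset: what is moved stays moved. The work goes in short steps, Python scripts to look and compute and a tool call to move; the robot and the scene stay as the last step left them, time stands still between calls to the robot, and variables do not carry over. Pictures are saved under pics/ and viewed, and the job is handed in when it is done.

Besides the shell and the picture viewer there is one more tool, called after "Request:" in YAML: its name, and indented under it one key for each argument. move_arm: Moves the arm, as the interface text tells. Its arguments: {"type":"object","properties":{"increments":{"type":"array","items":{"type":"array","items":{"type":"number"}}},"squeeze":{"type":"number"}},"required":["increments"]}

```bash
mkdir -p pics; ls; cat > h.py <<'E'
import numpy as np,cv2
from workcell import bot
from scipy.spatial.transform import Rotation as R
def save(n,img): cv2.imwrite('pics/'+n,img[:,:,::-1])
E
python3 - <<'E'
from h import *
s=bot.read_state();print(s)
for n in('scene','top','wrist'):
    m=bot.camera_model(n);print(n,m)
    save(n+'0.png',bot.snapshot(n))
E
```

```text
pics
{'time': 0.0, 'qpos': array([ 1.54709417e+00,  3.59374566e-01,  1.10699922e-02, -3.53967574e-04,
       -1.22405674e+00, -2.88102393e-01]), 'joint_vel': array([-0.00035183,  0.00118515, -0.00148889,  0.00028972, -0.00113501,
       -0.00014293]), 'tau': array([ 1.56060276e-03, -5.83322632e+01,  2.93418896e+01,  6.93660870e+00,
       -5.93193879e-03,  1.59545772e-05]), 'tool_pos': array([0.20701349, 0.64227627, 0.40377556]), 'ee_rot': array([-0.57116687, -0.41589769,  0.57202628, -0.41663348]), 'force': array([-0.530474  ,  0.33690184,  0.7923999 ]), 'moment': array([-0.0166407 ,  0.03381756,  0.02610411]), 'opening': 0.08526498461607836}
scene {'fov_y': 44.38836589265121, 'cx': 309.4212341787299, 'cy': 198.80446226687047, 'position': array([1.2886288 , 1.14592288, 0.90508454]), 'rotation': array([ 0.25407942,  0.83174113, -0.47513579, -0.13377715])}
top {'fov_y': 45.26336857350075, 'cx': 320.66424126909607, 'cy': 195.27077827582522, 'position': array([ 0.36972258, -0.02863546,  1.38591979]), 'rotation': array([-0.696003  ,  0.71581028, -0.03698694,  0.04274854])}
wrist {'fov_y': 65.70646984690485, 'cx': 315.82041260485926, 'cy': 196.2278025592023, 'position': array([0.26950663, 0.62219364, 0.37119926]), 'rotation': array([-0.58376753,  0.80121871,  0.10570194, -0.07804575])}
```

View pics/top0.png

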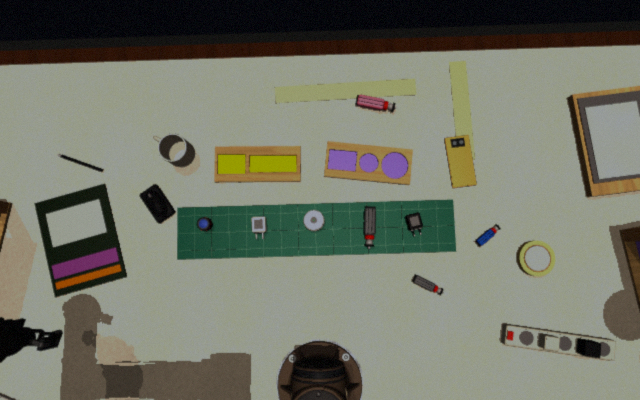

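View pics/scene0.png

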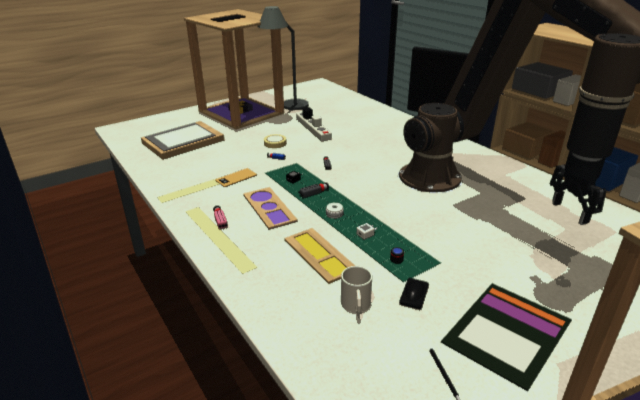

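View pics/wrist0.png

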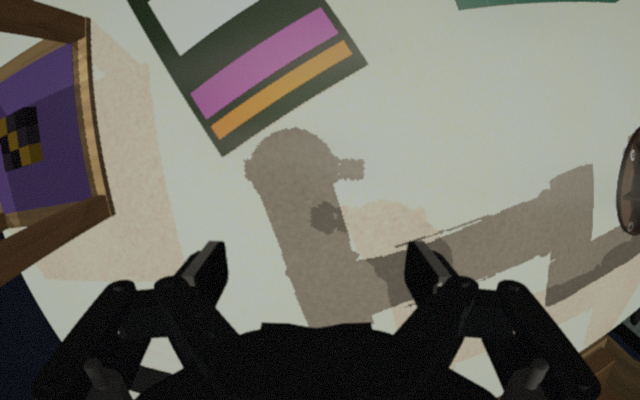

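```bash
cat >> h.py <<'E'
def ray(cam,uv,m=None):
    m=m or bot.camera_model(cam)
    f=200/np.tan(np.radians(m['fov_y'])/2)
    d=(np.atleast_2d(uv).astype(float)-[m['cx'],m['cy']])
    r=np.linalg.norm(d,axis=1,keepdims=True)
    if cam=='wrist':
        th=r/f; v=np.hstack([d/np.maximum(r,1e-9)*np.sin(th),np.cos(th)])
    else:
        v=np.hstack([d/f,np.ones((len(d),1))])
    return np.array(m['position']),R.from_quat(m['rotation']).apply(v)
def onplane(cam,uv,z,m=None):
    p,v=ray(cam,uv,m); t=(z-p[2])/v[:,2]; return (p+t[:,None]*v)
def project(cam,P,m=None):
    m=m or bot.camera_model(cam)
    f=200/np.tan(np.radians(m['fov_y'])/2)
    v=R.from_quat(m['rotation']).inv().apply(np.atleast_2d(P)-m['position'])
    if cam=='wrist':
        r=np.linalg.norm(v[:,:2],axis=1,keepdims=True); th=np.arctan2(r,v[:,2:])
        return v[:,:2]/np.maximum(r,1e-9)*th*f+[m['cx'],m['cy']]
    return v[:,:2]/v[:,2:]*f+[m['cx'],m['cy']]
def rect(cam,reg,z,m=None):
    "min-area rect of region mapped on plane z: centre, sides, angle of long side (deg, world)"
    c=max(cv2.findContours(reg.astype(np.uint8),cv2.RETR_EXTERNAL,cv2.CHAIN_APPROX_NONE)[0],key=len)[:,0]
    P=onplane(cam,c,z,m)[:,:2]
    (cx,cy),(w,h),a=cv2.minAreaRect((P*1000).astype(np.float32))
    if w<h:w,h,a=h,w,a+90
    return np.round([cx,cy],1),np.round([w,h],1),round((a+90)%180-90,1)
E
python3 - <<'E'
from h import *
img=bot.snapshot('top')
vis=img.copy()
for n,z in [('lamp_mid',.03),('lens_mid',.036),('charger_white_mid',.03),('charger_black_mid',.03),('tripod_mid',.025),('tray_purple',.01),('tray_yellow',.01),('phone_mid',.008),('mug_mid',.09),('mouse_mid',.03)]:
    for o in bot.outline_of(n,'top'):
        if o['confidence']<.3: continue
        print(n,round(o['confidence'],2),np.round(o['pixel']),*rect('top',o['region'],z),o['region'].sum())
        vis[o['region']]=vis[o['region']]//2+np.array([127,0,0],np.uint8)
save('topout.png',np.vstack([cv2.resize(img[120:320,130:530],None,fx=2,fy=2,interpolation=cv2.INTER_CUBIC),cv2.resize(vis[130:230],(640,100))[:,:640].repeat(1,0) if 0 else cv2.resize(vis[180:280,130:530],None,fx=2,fy=2)]))
print(bot.read_state()['time'])
E
```

```text
lamp_mid 0.73 [312. 219.] [453.8   2.5] [59.5 56.6] 88.4 364
lens_mid 0.63 [205. 224.] [453.6 311.3] [39.7 33.8] 88.4 153
charger_white_mid 0.54 [262. 222.] [441.5 158.3] [49.2 41. ] 6.3 229
charger_black_mid 0.79 [415. 222.] [ 435.6 -281.1] [60.  41.3] 15.6 253
charger_black_mid 0.68 [261. 223.] [438.4 158.5] [57.  42.5] -0.6 284
tripod_mid 0.8 [373. 105.] [ 788.6 -183.8] [110.6  37. ] 77.6 394
tripod_mid 0.72 [487. 235.] [ 400.8 -485.6] [81.1 27.3] -47.7 237
tripod_mid 0.58 [368. 225.] [ 430.  -155.3] [113.3  31.2] -2.3 408
tripod_mid 0.5 [428. 287.] [ 263.8 -309.2] [91.  27.4] 61.9 286
tray_purple 0.65 [367. 162.] [ 617.5 -158.6] [247.3 104.9] 82.6 2953
tray_yellow 0.83 [258. 164.] [623.8 164.5] [248.1 105.5] 89.2 3032
phone_mid 0.64 [461. 163.] [ 614.6 -426.5] [150.  73.] 5.7 1267
mug_mid 0.68 [175. 149.] [658.4 383.7] [128.7  79. ] 51.7 957
mouse_mid 0.7 [155. 203.] [514.3 449. ] [105.7  59.8] 33.5 737
0.7
```

View pics/topout.png

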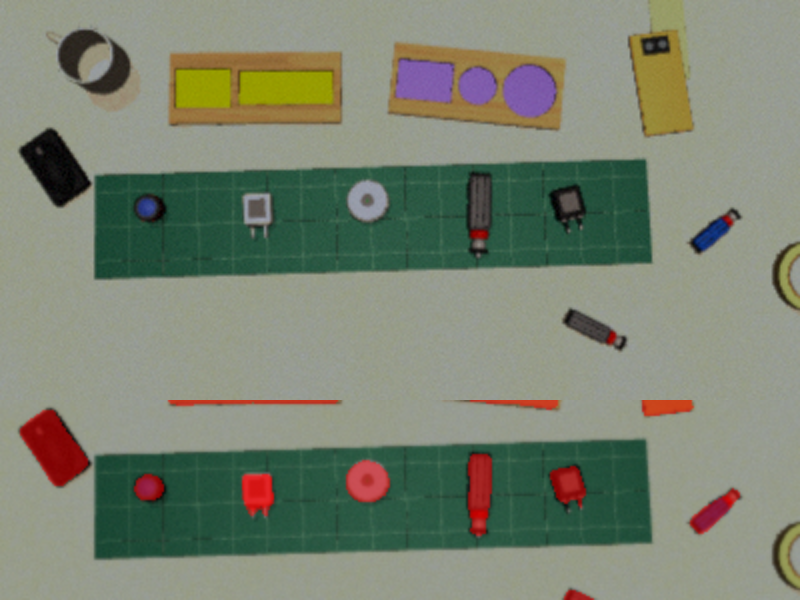

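```bash
cat >> h.py <<'E'
def state():
    s=bot.read_state();Rm=R.from_quat(s['ee_rot']).as_matrix();return s,np.array(s['tool_pos']),Rm
E
python3 - <<'E'
from h import *
img=bot.snapshot('top')
hsv=cv2.cvtColor(img,cv2.COLOR_RGB2HSV)
def comps(mask,z,amin=100,lab=''):
    n,l,st,c=cv2.connectedComponentsWithStats(mask.astype(np.uint8))
    for i in range(1,n):
        if st[i,4]>amin:
            P=onplane('top',c[i],z)[0]
            print(lab,np.round(c[i],1),st[i,4],np.round(P[:2]*1000,1),*rect('top',l==i,z))
roi=np.zeros((400,640),bool); roi[135:190,205:425]=1
H,S,V=[hsv[:,:,i].astype(int) for i in range(3)]
comps(roi&(H>22)&(H<35)&(S>180),.005,lab='yel')
comps(roi&(H>120)&(H<150)&(S>60),.005,lab='pur')
roi[:]=0; roi[203:258,180:455]=1
g=(H>60)&(H<95)&(S>90)
ng=roi&~g; ng=cv2.morphologyEx(ng.astype(np.uint8),cv2.MORPH_OPEN,np.ones((3,3)))
comps(ng,.03,60,'obj')
s,p,Rm=state();print(np.round(Rm,3))
m=bot.camera_model('wrist');print('cam in tool',np.round(Rm.T@(np.array(m['position'])-p),4)); print(np.round(Rm.T@R.from_quat(m['rotation']).as_matrix(),3))
print(s['time'])
E
```

```text
yel [231.4 163.5] 557 [627.3 238.8] [627.3 238.7] [80.3 56.4] 88.3
yel [272.5 163.2] 821 [624.5 118.5] [623.8 118.6] [137.8  50.4] 88.3
pur [342.  159.8] 527 [628.6 -84.7] [629.  -84.6] [79.9 56.9] 82.5
pur [394.3 165. ] 529 [ 609.  -236.6] [ 609. -237.] [73.  70.9] 88.3
pur [368.3 162.4] 268 [ 618.9 -161.2] [ 618.6 -161.7] [50.4 49.6] -2.1
obj [216.2 204.5] 316 [505.6 278.1] [503.8 266. ] [231.   11.4] 88.4
obj [369.4 225.5] 430 [ 433.7 -154.9] [ 428.4 -154.8] [115.7  31.1] -2.3
obj [313.5 220. ] 394 [453.7   2.5] [453.8   2.5] [62.3 59.5] -1.6
obj [413.9 221.9] 220 [ 440.4 -280.6] [ 439.7 -280.6] [47.  39.5] 12.4
obj [204.2 223.7] 167 [451.9 312.3] [452.5 312.8] [40.1 36.8] 88.4
obj [258.4 225. ] 290 [443.9 158.7] [438.5 158.5] [62.3 42.6] -0.8
obj [388.7 254.9] 748 [ 350.  -205.7] [ 353.4 -172.8] [431.4  16.7] 88.4
[[-0.     0.952 -0.307]
 [ 0.    -0.307 -0.952]
 [-1.    -0.    -0.   ]]
cam in tool [ 0.0327  0.0656 -0.0001]
[[-0.    -0.261  0.965]
 [ 0.001 -0.965 -0.261]
 [ 1.     0.001  0.   ]]
0.75
```

```bash
cat >> h.py <<'E'
def delta(x,y,z,psi):
    "goal TCP mm, jaw(z) angle in deg, tool down -> shift, rotvec in tool axes"
    s,p,Rm=state()
    a=np.radians(psi); zz=np.array([np.cos(a),np.sin(a),0]); xx=np.array([0,0,-1.]); G=np.c_[xx,np.cross(zz,xx),zz]
    d=Rm.T@(np.array([x,y,z])/1000-p); rv=R.from_matrix(Rm.T@G).as_rotvec()
    print('t',round(s['time'],2),'delta',np.round(d,4),'rot',np.round(rv,4),'rows',round(max(np.linalg.norm(d)/.0417,np.degrees(np.linalg.norm(rv))/7.16),1),'q6',round(s['qpos'][5],2),'F',np.round(s['force'],1),'open',round(s['opening'],4))
E
python3 -c "
from h import *
delta(453.8,2.5,300,172.6)"
```

```text
t 0.75 delta [0.1047 0.4311 0.5333] rot [ 1.3881 -0.      0.    ] rows 16.6 q6 -0.29 F [ 0.1  0.3 -0.2] open 0.0851
```

Request:
move_arm:
  increments:
    - [0.105, 0.431, 0.533, 1.388, 0, 0, 0]
    - [0.105, 0.431, 0.533, 1.388, 0, 0, 0]
    - [0.105, 0.431, 0.533, 1.388, 0, 0, 0]
    - [0.105, 0.431, 0.533, 1.388, 0, 0, 0]
    - [0.105, 0.431, 0.533, 1.388, 0, 0, 0]
    - [0.105, 0.431, 0.533, 1.388, 0, 0, 0]
    - [0.105, 0.431, 0.533, 1.388, 0, 0, 0]
    - [0.105, 0.431, 0.533, 1.388, 0, 0, 0]
    - [0.105, 0.431, 0.533, 1.388, 0, 0, 0]
    - [0.105, 0.431, 0.533, 1.388, 0, 0, 0]
    - [0.105, 0.431, 0.533, 1.388, 0, 0, 0]
    - [0.105, 0.431, 0.533, 1.388, 0, 0, 0]
  squeeze: 40

```text
time: 1.75
tool_pos: [0.3851, 0.1794, 0.3293]
ee_rot: [0.706, -0.048, -0.705, -0.049]
force: [1.1, 0.3, 0.6]
opening: 0.0851
```

```bash
python3 -c "
from h import *
delta(453.8,2.5,300,172.6)
print(state()[1])"
```

```text
t 1.75 delta [ 0.0291  0.166  -0.0921] rot [-0.007  -0.0009  0.0013] rows 4.6 q6 -1.04 F [1.1 0.3 0.6] open 0.0851
[0.38505963 0.17941274 0.32927079]
```

Request:
move_arm:
  increments:
    - [0.029, 0.166, -0.092, -0.007, 0, 0, 0]
    - [0.029, 0.166, -0.092, -0.007, 0, 0, 0]
    - [0.029, 0.166, -0.092, -0.007, 0, 0, 0]
    - [0.029, 0.166, -0.092, -0.007, 0, 0, 0]
    - [0.029, 0.166, -0.092, -0.007, 0, 0, 0]
    - [0.029, 0.166, -0.092, -0.007, 0, 0, 0]
    - [0.029, 0.166, -0.092, -0.007, 0, 0, 0]

```text
time: 2.33
tool_pos: [0.455, 0.0035, 0.2997]
ee_rot: [-0.706, 0.044, 0.706, 0.044]
force: [-0.5, 0.3, -0.3]
opening: 0.0855
```

```bash
cat >> h.py <<'E'
def look(name,z,fn,n=3):
    m=bot.camera_model('wrist'); img=bot.snapshot('wrist'); vis=img.copy()
    for o in bot.outline_of(name,'wrist')[:n]:
        print(name,round(o['confidence'],2),np.round(o['pixel']),*rect('wrist',o['region'],z,m),o['region'].sum())
        c=cv2.findContours(o['region'].astype(np.uint8),cv2.RETR_EXTERNAL,cv2.CHAIN_APPROX_NONE)[0]
        cv2.drawContours(vis,c,-1,(255,0,0),1)
    save(fn,vis); return img,m
E
python3 -c "
from h import *
delta(453.8,2.5,300,172.6)
print(state()[0]['qpos'])
look('lamp_mid',.030,'w_lamp.png')"
```

```text
t 2.33 delta [-0.0003  0.0011  0.0011] rot [ 0.0036  0.0005 -0.0004] rows 0.0 q6 -0.57 F [-0.5  0.3 -0.3] open 0.0855
[ 4.42780131e-01  9.59990459e-02 -6.02166703e-01  5.31885096e-05
 -8.73309047e-01 -5.68348242e-01]
lamp_mid 0.56 [317. 195.] [454.1   0.8] [57.5 56. ] 82.8 3986
```

View pics/w_lamp.png

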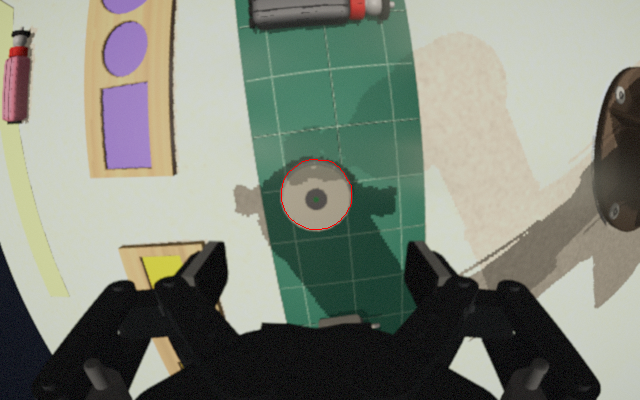

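```bash
python3 -c "
from h import *
delta(454,1.3,176,172.6)"
```

```text
t 2.43 delta [0.1242 0.0038 0.0004] rot [ 0.0067 -0.0003  0.0002] rows 3.0 q6 -0.57 F [ 0.3  0.3 -0.7] open 0.0853
```

Request:
move_arm:
  increments:
    - [0.04, 0.004, 0, 0.006, 0, 0, 0]
    - [0.08, 0.004, 0, 0.006, 0, 0, 0]
    - [0.105, 0.004, 0, 0.006, 0, 0, 0]
    - [0.117, 0.004, 0, 0.006, 0, 0, 0]
    - [0.124, 0.004, 0, 0.006, 0, 0, 0]
    - [0.124, 0.004, 0, 0.006, 0, 0, 0]
    - [0.124, 0.004, 0, 0.006, 0, 0, 0]

```text
time: 3.02
tool_pos: [0.4547, 0.0018, 0.1766]
ee_rot: [0.706, -0.045, -0.705, -0.045]
force: [-0.5, 0.1, 0.5]
opening: 0.0856
```

```bash
python3 -c "
from h import *
delta(454,1.3,176,172.6)
look('lamp_mid',.030,'w_lamp2.png')"
```

```text
t 3.02 delta [0.0006 0.0006 0.0006] rot [ 0.0029 -0.0006  0.0002] rows 0.0 q6 -0.57 F [-0.5  0.1  0.5] open 0.0856
lamp_mid 0.92 [315. 266.] [454.   -1.8] [61.2 54.5] 81.1 13212
```

View pics/w_lamp2.png

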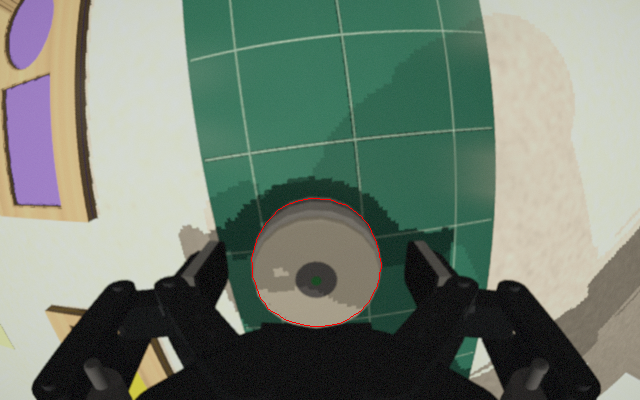

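Request:
move_arm:
  increments:
    - [0, 0, 0, 0, 0, 0, 1]
    - [0, 0, 0, 0, 0, 0, 1]
    - [0, 0, 0, 0, 0, 0, 1]
    - [0, 0, 0, 0, 0, 0, 1]
    - [0, 0, 0, 0, 0, 0, 1]
    - [0, 0, 0, 0, 0, 0, 1]
    - [0, 0, 0, 0, 0, 0, 1]
    - [0, 0, 0, 0, 0, 0, 1]

```text
time: 3.78
tool_pos: [0.4546, 0.001, 0.1771]
ee_rot: [0.706, -0.045, -0.705, -0.045]
force: [-2.7, 1.5, 10.1]
opening: 0.0588
```

```bash
python3 -c "
from h import *
m=bot.camera_model('wrist');img=bot.snapshot('wrist');save('w_lamp3.png',img)
print(onplane('wrist',[316,279],.03,m),state()[1],state()[0]['force'])
"
```

```text
[[0.45483755 0.00260243 0.03      ]] [0.45464307 0.00102484 0.17704773] [-3.26616893  1.84494057  8.91304596]
```

View pics/w_lamp3.png

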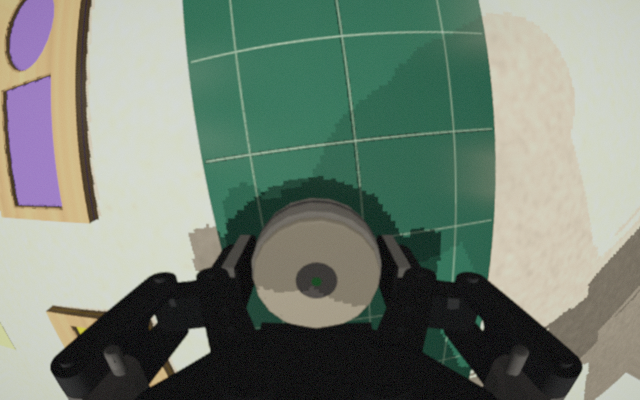

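```bash
python3 -c "
from h import *
delta(609,-237.8,250,172.6);delta(609,-237.8,181,172.6)"
```

```text
t 3.83 delta [-0.0729  0.2171 -0.1837] rot [ 0.0013 -0.0015  0.0009] rows 7.0 q6 -0.57 F [-3.3  1.8  8.9] open 0.0588
t 3.83 delta [-0.0039  0.2172 -0.1835] rot [ 0.0013 -0.0015  0.0009] rows 6.8 q6 -0.57 F [-3.3  1.8  8.9] open 0.0588
```

Request:
move_arm:
  increments:
    - [-0.02, 0, 0, 0, 0, 0, 1]
    - [-0.055, 0, 0, 0, 0, 0, 1]
    - [-0.073, 0.03, -0.025, 0, 0, 0, 1]
    - [-0.073, 0.06, -0.05, 0, 0, 0, 1]
    - [-0.073, 0.09, -0.076, 0, 0, 0, 1]
    - [-0.073, 0.12, -0.101, 0, 0, 0, 1]
    - [-0.073, 0.15, -0.126, 0, 0, 0, 1]
    - [-0.073, 0.18, -0.152, 0, 0, 0, 1]
    - [-0.073, 0.205, -0.173, 0, 0, 0, 1]
    - [-0.073, 0.217, -0.184, 0, 0, 0, 1]
    - [-0.073, 0.217, -0.184, 0, 0, 0, 1]
    - [-0.073, 0.217, -0.184, 0, 0, 0, 1]

```text
time: 4.83
tool_pos: [0.6089, -0.2388, 0.2484]
ee_rot: [-0.705, 0.046, 0.706, 0.046]
force: [-0.7, 0.4, -0.8]
opening: 0.0586
```

```bash
python3 -c "
from h import *
delta(609,-237.8,181,172.6)
m=bot.camera_model('wrist');img=bot.snapshot('wrist');
print(project('wrist',[[.609,-.2368,.01]],m),project('wrist',[[.609,-.2368,.103]],m))
save('w_lamp4.png',img)"
```

```text
t 4.83 delta [ 0.0674 -0.001  -0.0001] rot [-0.001   0.001   0.0002] rows 1.6 q6 -0.05 F [-0.7  0.4 -0.8] open 0.0586
[[315.35499497 213.01255056]] [[315.37456715 282.01743126]]
```

View pics/w_lamp4.png

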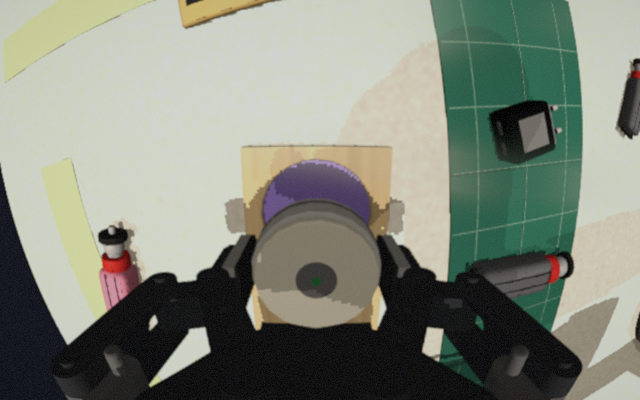

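Request:
move_arm:
  increments:
    - [0.025, -0.001, 0, 0, 0, 0, 1]
    - [0.045, -0.001, 0, 0, 0, 0, 1]
    - [0.056, -0.001, 0, 0, 0, 0, 1]
    - [0.062, -0.001, 0, 0, 0, 0, 1]
    - [0.065, -0.001, 0, 0, 0, 0, 1]
    - [0.067, -0.001, 0, 0, 0, 0, 1]
    - [0.0675, -0.001, 0, 0, 0, 0, 1]
    - [0.068, -0.001, 0, 0, 0, 0, 1]
    - [0.068, -0.001, 0, 0, 0, 0, 1]

```text
time: 5.63
tool_pos: [0.6095, -0.2369, 0.1818]
ee_rot: [0.706, -0.045, -0.705, -0.045]
force: [-0.4, -0.0, -0.5]
opening: 0.0585
```

Request:
move_arm:
  increments:
    - [0.0005, 0, 0, 0, 0, 0, 1]
    - [0.001, 0, 0, 0, 0, 0, 1]
    - [0.0015, 0, 0, 0, 0, 0, 1]
    - [0.0015, 0, 0, 0, 0, 0, 1]

```text
time: 5.97
tool_pos: [0.6094, -0.2369, 0.1802]
ee_rot: [0.706, -0.045, -0.705, -0.045]
force: [-2.4, 1.3, 4.9]
opening: 0.0586
```

Request:
move_arm:
  increments:
    - [0, 0, 0, 0, 0, 0, 0]
    - [0, 0, 0, 0, 0, 0, 0]
    - [0, 0, 0, 0, 0, 0, 0]
    - [0, 0, 0, 0, 0, 0, 0]
    - [-0.03, 0, 0, 0, 0, 0, 0]
    - [-0.07, 0, 0, 0, 0, 0, 0]
    - [-0.11, 0, 0, 0, 0, 0, 0]
    - [-0.12, 0, 0, 0, 0, 0, 0]

```text
time: 6.63
tool_pos: [0.611, -0.2373, 0.3065]
ee_rot: [0.709, -0.045, -0.703, -0.044]
force: [1.0, 0.4, 1.1]
opening: 0.0857
```

```bash
python3 -c "
from h import *
delta(453.5,312,300,172.6)
m=bot.camera_model('wrist');img=bot.snapshot('wrist');
save('w_lamp5.png',img)"
```

```text
t 6.63 delta [ 0.0037 -0.525   0.2258] rot [ 0.0024 -0.0089 -0.0015] rows 13.7 q6 -0.06 F [1.  0.4 1.1] open 0.0857
```

View pics/w_lamp5.png

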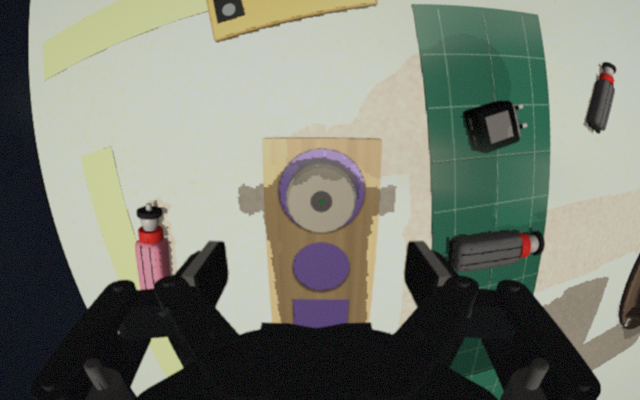

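The lamp sits in its pocket with purple showing all round it (about 321,200). Next is the lens.

Request:
move_arm:
  increments:
    - [0, -0.038, 0.016, 0, 0, 0, 0]
    - [0, -0.076, 0.033, 0, 0, 0, 0]
    - [0, -0.114, 0.049, 0, 0, 0, 0]
    - [0, -0.152, 0.065, 0, 0, 0, 0]
    - [0, -0.19, 0.082, 0, 0, 0, 0]
    - [0, -0.228, 0.098, 0, 0, 0, 0]
    - [0, -0.266, 0.114, 0, 0, 0, 0]
    - [0, -0.304, 0.131, 0, 0, 0, 0]
    - [0, -0.342, 0.147, 0, 0, 0, 0]
    - [0, -0.38, 0.163, 0, 0, 0, 0]
    - [0, -0.418, 0.18, 0, 0, 0, 0]
    - [0, -0.456, 0.196, 0, 0, 0, 0]

```text
time: 7.68
tool_pos: [0.472, 0.2423, 0.2997]
ee_rot: [0.706, -0.045, -0.706, -0.045]
force: [0.6, 0.2, -0.2]
opening: 0.0854
```

Request:
move_arm:
  increments:
    - [0, -0.035, 0.015, 0, 0, 0, 0]
    - [0, -0.06, 0.026, 0, 0, 0, 0]
    - [0, -0.068, 0.03, 0, 0, 0, 0]
    - [0, -0.068, 0.03, 0, 0, 0, 0]
    - [0, -0.068, 0.03, 0, 0, 0, 0]

```text
time: 8.1
tool_pos: [0.4517, 0.3118, 0.2992]
ee_rot: [-0.706, 0.045, 0.706, 0.045]
force: [-0.4, -0.2, 0.2]
opening: 0.0854
```

```bash
python3 -c "
from h import *
delta(453.5,312,180,172.6);print(state()[1])
look('lens_mid',.036,'w_lens.png')"
```

```text
t 8.1 delta [ 0.1192 -0.0005 -0.0018] rot [ 0.0023  0.0003 -0.0004] rows 2.9 q6 -1.09 F [-0.4 -0.2  0.2] open 0.0854
[0.4517435  0.31182005 0.29921919]
lens_mid 0.64 [313. 198.] [453.2 311.5] [41.9 36.6] 82.8 2052
```

View pics/w_lens.png

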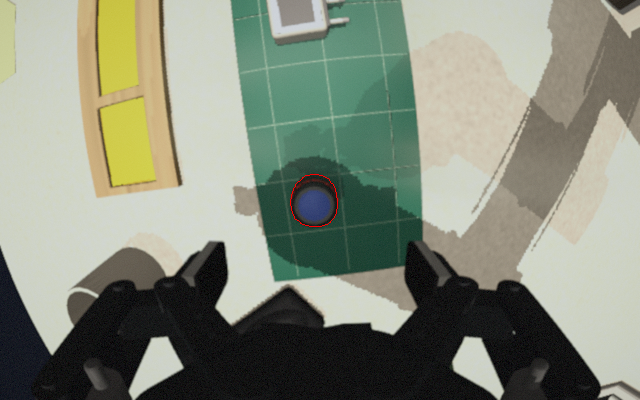

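Request:
move_arm:
  increments:
    - [0.04, -0.001, -0.002, 0.002, 0, 0, 0]
    - [0.08, -0.001, -0.002, 0.002, 0, 0, 0]
    - [0.105, -0.001, -0.002, 0.002, 0, 0, 0]
    - [0.115, -0.001, -0.002, 0.002, 0, 0, 0]
    - [0.119, -0.001, -0.002, 0.002, 0, 0, 0]
    - [0.119, -0.001, -0.002, 0.002, 0, 0, 0]

```text
time: 8.7
tool_pos: [0.4546, 0.312, 0.1805]
ee_rot: [-0.706, 0.046, 0.706, 0.046]
force: [-0.1, 0.4, 0.1]
opening: 0.0851
```

```bash
python3 -c "
from h import *
delta(453.3,312.8,180,172.6);print(state()[1])
look('lens_mid',.036,'w_lens2.png')"
```

```text
t 8.7 delta [ 0.0005 -0.0006  0.0014] rot [-0.0016  0.0002 -0.0008] rows 0.0 q6 -1.09 F [-0.1  0.4  0.1] open 0.0851
[0.45464198 0.31196921 0.18046719]
lens_mid 0.95 [317. 270.] [452.5 309.1] [47.  36.5] 82.5 6916
```

View pics/w_lens2.png

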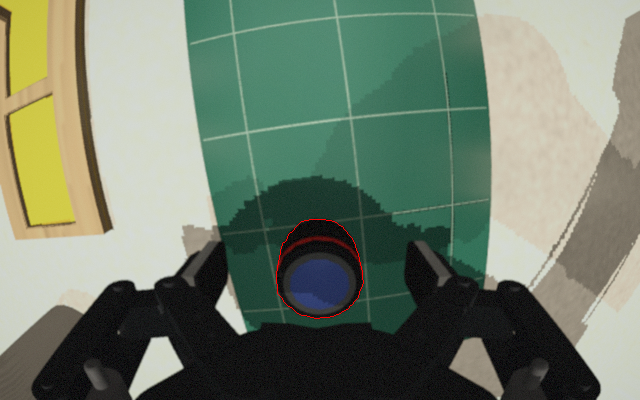

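Request:
move_arm:
  increments:
    - [0, 0, 0.001, 0, 0, 0, 1]
    - [0, 0, 0.001, 0, 0, 0, 1]
    - [0, 0, 0.001, 0, 0, 0, 1]
    - [0, 0, 0.001, 0, 0, 0, 1]
    - [0, 0, 0.001, 0, 0, 0, 1]
    - [0, 0, 0.001, 0, 0, 0, 1]
    - [0, 0, 0.001, 0, 0, 0, 1]
    - [0, 0, 0.001, 0, 0, 0, 1]
    - [0, 0, 0.001, 0, 0, 0, 1]
    - [0, 0, 0.001, 0, 0, 0, 1]

```text
time: 9.63
tool_pos: [0.4532, 0.3129, 0.1814]
ee_rot: [0.706, -0.045, -0.705, -0.046]
force: [-2.3, -0.1, 6.1]
opening: 0.0366
```

```bash
python3 -c "
from h import *
print(state()[1])
m=bot.camera_model('wrist');img=bot.snapshot('wrist');save('w_lens3.png',img)
print(onplane('wrist',[319,285],.036,m))
delta(618.9,-161.4,250,172.6)"
```

```text
[0.45324197 0.31288812 0.18142978]
[[0.45232269 0.3166523  0.036     ]]
t 9.68 delta [-0.0688  0.4489 -0.2255] rot [-0.0003 -0.0007  0.0009] rows 12.2 q6 -1.09 F [-1.  -0.7  7. ] open 0.0372
```

View pics/w_lens3.png

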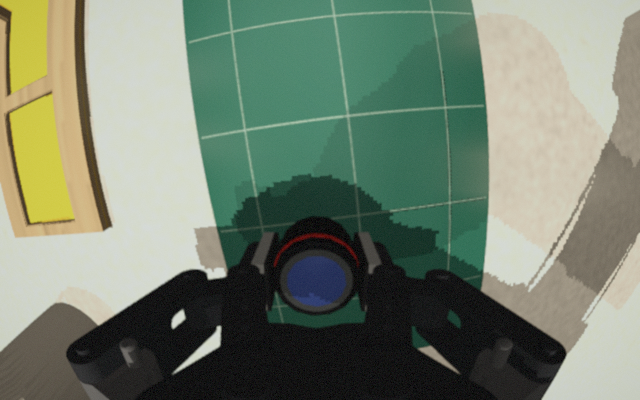

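Request:
move_arm:
  increments:
    - [-0.02, 0, 0, 0, 0, 0, 1]
    - [-0.055, 0, 0, 0, 0, 0, 1]
    - [-0.07, 0.034, -0.017, 0, 0, 0, 1]
    - [-0.07, 0.07, -0.035, 0, 0, 0, 1]
    - [-0.07, 0.106, -0.053, 0, 0, 0, 1]
    - [-0.07, 0.142, -0.071, 0, 0, 0, 1]
    - [-0.07, 0.178, -0.089, 0, 0, 0, 1]
    - [-0.07, 0.214, -0.107, 0, 0, 0, 1]
    - [-0.07, 0.25, -0.125, 0, 0, 0, 1]
    - [-0.07, 0.286, -0.143, 0, 0, 0, 1]
    - [-0.07, 0.322, -0.161, 0, 0, 0, 1]
    - [-0.07, 0.358, -0.179, 0, 0, 0, 1]

```text
time: 10.68
tool_pos: [0.5844, -0.0675, 0.2507]
ee_rot: [0.706, -0.046, -0.706, -0.046]
force: [0.5, 0.9, -0.6]
opening: 0.0367
```

Request:
move_arm:
  increments:
    - [0, 0.036, -0.018, 0, 0, 0, 1]
    - [0, 0.072, -0.037, 0, 0, 0, 1]
    - [0, 0.088, -0.045, 0, 0, 0, 1]
    - [0, 0.092, -0.047, 0, 0, 0, 1]
    - [0, 0.092, -0.047, 0, 0, 0, 1]

```text
time: 11.1
tool_pos: [0.6188, -0.1643, 0.25]
ee_rot: [-0.705, 0.047, 0.706, 0.047]
force: [-0.2, 0.4, -1.1]
opening: 0.037
```

```bash
python3 -c "
from h import *
m=bot.camera_model('wrist');img=bot.snapshot('wrist');save('w_lens4.png',img)
delta(618.9,-162.4,185.5,172.6)"
```

```text
t 11.15 delta [ 0.0646 -0.0008 -0.0003] rot [-0.0022  0.0008  0.0002] rows 1.5 q6 -0.18 F [-0.5  0.6 -0.6] open 0.0369
```

View pics/w_lens4.png

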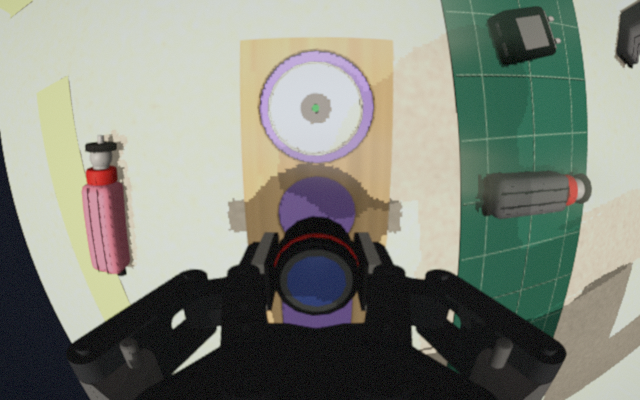

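Request:
move_arm:
  increments:
    - [0.025, -0.001, 0, 0, 0, 0, 1]
    - [0.045, -0.001, 0, 0, 0, 0, 1]
    - [0.056, -0.001, 0, 0, 0, 0, 1]
    - [0.061, -0.001, 0, 0, 0, 0, 1]
    - [0.064, -0.001, 0, 0, 0, 0, 1]
    - [0.0645, -0.001, 0, 0, 0, 0, 1]
    - [0.065, -0.001, 0, 0, 0, 0, 1]
    - [0.0655, -0.001, 0, 0, 0, 0, 1]
    - [0.066, -0.001, 0, 0, 0, 0, 1]
    - [0.066, -0.001, 0, 0, 0, 0, 1]

```text
time: 11.98
tool_pos: [0.6192, -0.162, 0.1851]
ee_rot: [0.706, -0.046, -0.705, -0.046]
force: [-0.5, 0.5, -0.2]
opening: 0.0368
```

Request:
move_arm:
  increments:
    - [0.0004, 0, 0, 0, 0, 0, 1]
    - [0.0008, 0, 0, 0, 0, 0, 1]
    - [0.0012, 0, 0, 0, 0, 0, 1]
    - [0.0012, 0, 0, 0, 0, 0, 1]

```text
time: 12.32
tool_pos: [0.6191, -0.162, 0.1844]
ee_rot: [0.706, -0.046, -0.705, -0.046]
force: [-2.8, 1.9, 7.6]
opening: 0.0373
```

Contact. I'll release and rise.

Request:
move_arm:
  increments:
    - [0, 0, 0, 0, 0, 0, 0]
    - [0, 0, 0, 0, 0, 0, 0]
    - [0, 0, 0, 0, 0, 0, 0]
    - [0, 0, 0, 0, 0, 0, 0]
    - [0, 0, 0, 0, 0, 0, 0]
    - [-0.03, 0, 0, 0, 0, 0, 0]
    - [-0.07, 0, 0, 0, 0, 0, 0]
    - [-0.105, 0, 0, 0, 0, 0, 0]
    - [-0.115, 0, 0, 0, 0, 0, 0]

```text
time: 13.07
tool_pos: [0.6206, -0.1622, 0.3044]
ee_rot: [0.708, -0.046, -0.703, -0.045]
force: [0.9, -0.3, 1.1]
opening: 0.0853
```

```bash
python3 -c "
from h import *
delta(450,158.5,300,269)
m=bot.camera_model('wrist');img=bot.snapshot('wrist');
save('w_lens5.png',img)"
```

```text
t 13.07 delta [ 0.0027 -0.2961  0.2105] rot [-1.6823 -0.0058 -0.0069] rows 13.5 q6 -0.18 F [ 0.9 -0.3  1.1] open 0.0853
```

View pics/w_lens5.png

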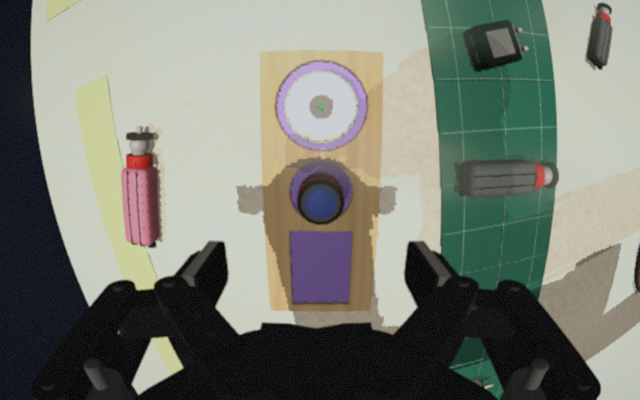

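Request:
move_arm:
  increments:
    - [0.003, -0.296, 0.21, -1.68, 0, 0, 0]
    - [0.003, -0.296, 0.21, -1.68, 0, 0, 0]
    - [0.003, -0.296, 0.21, -1.68, 0, 0, 0]
    - [0.003, -0.296, 0.21, -1.68, 0, 0, 0]
    - [0.003, -0.296, 0.21, -1.68, 0, 0, 0]
    - [0.003, -0.296, 0.21, -1.68, 0, 0, 0]
    - [0.003, -0.296, 0.21, -1.68, 0, 0, 0]
    - [0.003, -0.296, 0.21, -1.68, 0, 0, 0]
    - [0.003, -0.296, 0.21, -1.68, 0, 0, 0]
    - [0.003, -0.296, 0.21, -1.68, 0, 0, 0]
    - [0.003, -0.296, 0.21, -1.68, 0, 0, 0]
    - [0.003, -0.296, 0.21, -1.68, 0, 0, 0]

```text
time: 14.12
tool_pos: [0.4487, 0.1597, 0.2954]
ee_rot: [0.546, 0.45, -0.546, 0.45]
force: [0.5, -0.9, -0.3]
opening: 0.0852
```

```bash
python3 -c "
from h import *
delta(450,158.5,300,269)"
```

```text
t 14.12 delta [-0.0046  0.0015  0.0009] rot [-0.1751 -0.0004 -0.0003] rows 1.4 q6 0.62 F [ 0.5 -0.9 -0.3] open 0.0852
```

Request:
move_arm:
  increments:
    - [-0.005, 0.001, 0.001, -0.1, 0, 0, 0]
    - [-0.005, 0.001, 0.001, -0.175, 0, 0, 0]
    - [-0.005, 0.001, 0.001, -0.175, 0, 0, 0]
    - [-0.005, 0.001, 0.001, -0.175, 0, 0, 0]

```text
time: 14.45
tool_pos: [0.4499, 0.1576, 0.3002]
ee_rot: [0.507, 0.493, -0.507, 0.493]
force: [0.6, -0.5, 0.6]
opening: 0.0855
```

```bash
python3 -c "
from h import *
delta(450,158.5,181,269)
look('charger_white_mid',.03,'w_cw.png')"
```

```text
t 14.45 delta [ 1.192e-01  1.000e-04 -9.000e-04] rot [-0.0109 -0.0001 -0.    ] rows 2.9 q6 0.79 F [ 0.6 -0.5  0.6] open 0.0855
charger_white_mid 0.61 [313. 200.] [443.9 161.1] [61.4 39.2] 1.7 2953
```

View pics/w_cw.png

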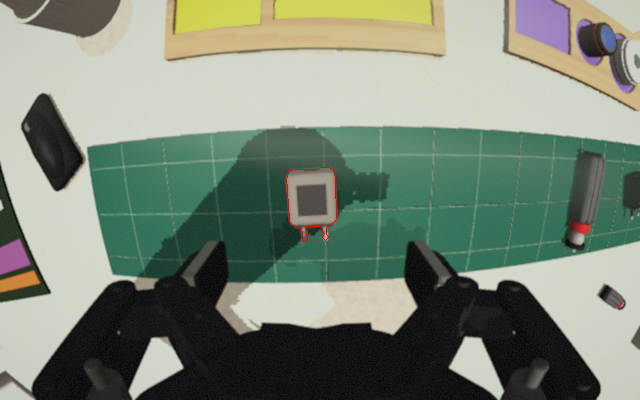

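```bash
python3 -c "
from h import *
m=bot.camera_model('wrist');img=bot.snapshot('wrist')
print(onplane('wrist',[[312,200],[287,170],[336,170],[289,225],[338,223]],.03,m)*1000)
save('w_cw1.png',cv2.resize(img[150:260,250:380],None,fx=5,fy=5,interpolation=cv2.INTER_CUBIC))"
```

```text
[[448.36345806 160.68932145  30.        ]
 [473.21420574 179.45812347  30.        ]
 [472.12274934 141.24950454  30.        ]
 [427.59448768 180.20072784  30.        ]
 [428.24612781 140.07818174  30.        ]]
```

View pics/w_cw1.png

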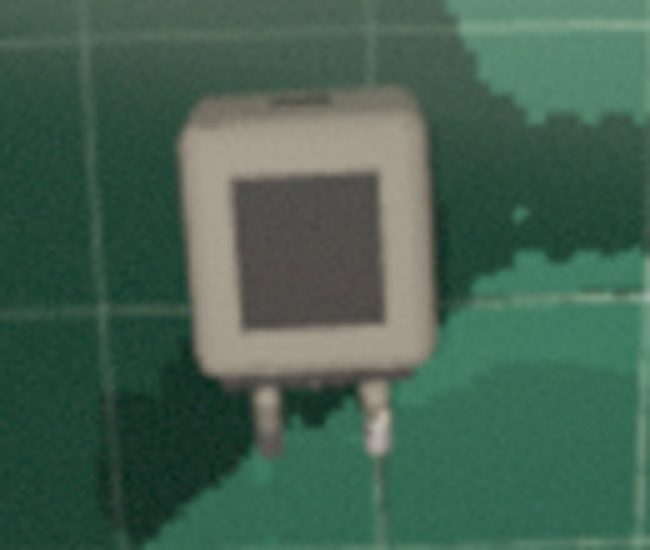

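```bash
python3 -c "
from h import *
m=bot.camera_model('wrist')
c=np.array([[235,180],[378,174],[243,328],[385,325]])/5+[250,150]
P=onplane('wrist',c,.03,m)[:,:2]*1000
print(P.mean(0),[np.degrees(np.arctan2(*(P[a]-P[b])[::-1])) for a,b in((2,0),(3,1),(1,0),(3,2))])
delta(448.4,160.5,181,270)"
```

```text
[447.9090923  160.65835248] [np.float64(-179.48179362387418), np.float64(-178.4865433143118), np.float64(-89.1173379891784), np.float64(-90.26258165342513)]
t 14.6 delta [ 0.1192 -0.0016 -0.0029] rot [-0.0279  0.0001  0.0002] rows 2.9 q6 0.79 F [ 0.1 -0.1 -0. ] open 0.0852
```

Request:
move_arm:
  increments:
    - [0.04, -0.002, -0.0025, -0.035, 0, 0, 0]
    - [0.08, -0.002, -0.0025, -0.035, 0, 0, 0]
    - [0.105, -0.002, -0.0025, -0.035, 0, 0, 0]
    - [0.115, -0.002, -0.0025, -0.035, 0, 0, 0]
    - [0.119, -0.002, -0.0025, -0.035, 0, 0, 0]
    - [0.119, -0.002, -0.0025, -0.035, 0, 0, 0]
    - [0.119, -0.002, -0.0025, -0.035, 0, 0, 0]

```text
time: 15.18
tool_pos: [0.4484, 0.1605, 0.1818]
ee_rot: [0.498, 0.502, -0.498, 0.502]
force: [0.5, 0.7, 0.3]
opening: 0.0853
```

Request:
move_arm:
  increments:
    - [0, 0, 0, 0, 0, 0, 1]
    - [0, 0, 0, 0, 0, 0, 1]
    - [0, 0, 0, 0, 0, 0, 1]
    - [0, 0, 0, 0, 0, 0, 1]
    - [0, 0, 0, 0, 0, 0, 1]
    - [0, 0, 0, 0, 0, 0, 1]
    - [0, 0, 0, 0, 0, 0, 1]
    - [0, 0, 0, 0, 0, 0, 1]
    - [0, 0, 0, 0, 0, 0, 1]
    - [0, 0, 0, 0, 0, 0, 1]

```text
time: 16.02
tool_pos: [0.4483, 0.1604, 0.1822]
ee_rot: [0.498, 0.502, -0.497, 0.502]
force: [-1.0, -0.3, 6.5]
opening: 0.0394
```

```bash
python3 -c "
from h import *
print(state()[1])
m=bot.camera_model('wrist');img=bot.snapshot('wrist');save('w_cw2.png',img)
delta(628.7,-84.7,250,172.6)"
```

```text
[0.44827062 0.16040727 0.18216054]
t 16.07 delta [-0.0679  0.1782  0.2467] rot [ 1.7093e+00 -1.7000e-03 -1.0000e-04] rows 13.7 q6 0.82 F [-1.6  0.1  6.2] open 0.0393
```

View pics/w_cw2.png

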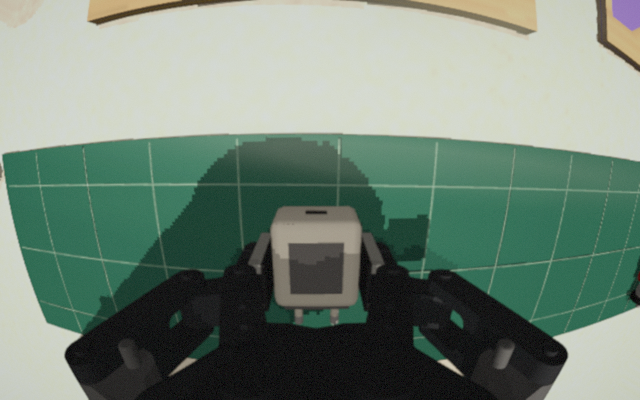

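```bash
python3 -c "
from h import *
m=bot.camera_model('wrist');s,p,Rm=state()
P=onplane('wrist',[316,268],.03,m)[0];print(P, Rm.T@(P-p))
u=np.array([.129,.992]); g=np.array([628.7,-84.7])-9.5*u; print(g)
delta(g[0],g[1],250,172.6)"
```

```text
[0.4495411  0.16053012 0.03      ] [1.52143395e-01 1.09852526e-03 2.91295690e-07]
[627.4745 -94.124 ]
t 16.07 delta [-0.0679  0.1769  0.2561] rot [ 1.7093e+00 -1.7000e-03 -1.0000e-04] rows 13.7 q6 0.82 F [-1.6  0.1  6.2] open 0.0393
```

Request:
move_arm:
  increments:
    - [-0.02, 0, 0, 0, 0, 0, 1]
    - [-0.055, 0, 0, 0, 0, 0, 1]
    - [-0.068, 0.017, 0.025, 0.12, 0, 0, 1]
    - [-0.068, 0.034, 0.05, 0.24, 0, 0, 1]
    - [-0.068, 0.051, 0.075, 0.36, 0, 0, 1]
    - [-0.068, 0.068, 0.1, 0.48, 0, 0, 1]
    - [-0.068, 0.085, 0.125, 0.6, 0, 0, 1]
    - [-0.068, 0.102, 0.15, 0.72, 0, 0, 1]
    - [-0.068, 0.119, 0.175, 0.84, 0, 0, 1]
    - [-0.068, 0.136, 0.2, 0.96, 0, 0, 1]
    - [-0.068, 0.153, 0.225, 1.08, 0, 0, 1]
    - [-0.068, 0.17, 0.245, 1.2, 0, 0, 1]

```text
time: 17.07
tool_pos: [0.6207, -0.0851, 0.2494]
ee_rot: [-0.695, -0.131, 0.695, -0.131]
force: [0.4, 0.4, -0.9]
opening: 0.0391
```

```bash
python3 -c "
from h import *
delta(627.6,-93,250,172.6)"
```

```text
t 17.07 delta [-0.0006  0.0098 -0.0035] rot [5.024e-01 0.000e+00 1.000e-04] rows 4.0 q6 0.2 F [ 0.4  0.4 -0.9] open 0.0391
```

Request:
move_arm:
  increments:
    - [0, 0.004, -0.001, 0.12, 0, 0, 1]
    - [0, 0.008, -0.003, 0.24, 0, 0, 1]
    - [0, 0.01, -0.0035, 0.36, 0, 0, 1]
    - [0, 0.01, -0.0035, 0.46, 0, 0, 1]
    - [0, 0.01, -0.0035, 0.502, 0, 0, 1]
    - [0, 0.01, -0.0035, 0.502, 0, 0, 1]
    - [0, 0.01, -0.0035, 0.502, 0, 0, 1]

```text
time: 17.65
tool_pos: [0.6271, -0.0912, 0.2494]
ee_rot: [-0.706, 0.043, 0.706, 0.043]
force: [-1.0, 0.0, -0.7]
opening: 0.039
```

```bash
python3 -c "
from h import *
delta(627.6,-93,186,172.6)
img=bot.snapshot('wrist');save('w_cw3.png',img)"
```

```text
t 17.65 delta [ 0.0634  0.0017 -0.0007] rot [0.0088 0.0001 0.    ] rows 1.5 q6 -0.28 F [-1.   0.  -0.7] open 0.039
```

View pics/w_cw3.png

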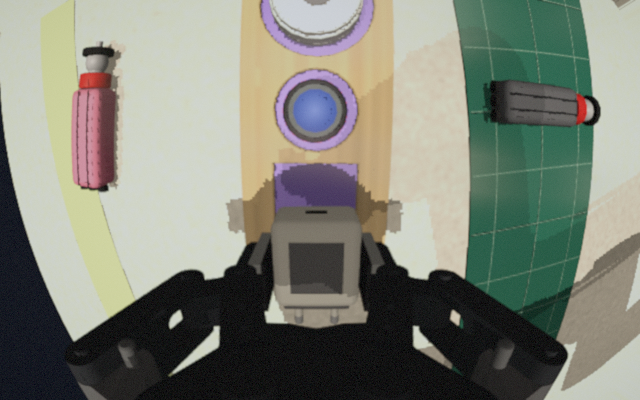

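Charger aligned with its pocket (left and right purple margins centred on column 315). Lowering.

Request:
move_arm:
  increments:
    - [0.025, 0.0015, -0.0005, 0.009, 0, 0, 1]
    - [0.045, 0.0015, -0.0005, 0.009, 0, 0, 1]
    - [0.055, 0.0015, -0.0005, 0.009, 0, 0, 1]
    - [0.06, 0.0015, -0.0005, 0.009, 0, 0, 1]
    - [0.0625, 0.0015, -0.0005, 0.009, 0, 0, 1]
    - [0.063, 0.0015, -0.0005, 0.009, 0, 0, 1]
    - [0.0635, 0.0015, -0.0005, 0.009, 0, 0, 1]
    - [0.064, 0.0015, -0.0005, 0.009, 0, 0, 1]
    - [0.0643, 0.0015, -0.0005, 0.009, 0, 0, 1]
    - [0.0643, 0.0015, -0.0005, 0.009, 0, 0, 1]

```text
time: 18.53
tool_pos: [0.6277, -0.0927, 0.1856]
ee_rot: [0.706, -0.046, -0.705, -0.046]
force: [0.5, -0.3, -1.2]
opening: 0.0393
```

Request:
move_arm:
  increments:
    - [0.0004, 0, 0, 0, 0, 0, 1]
    - [0.0008, 0, 0, 0, 0, 0, 1]
    - [0.0012, 0, 0, 0, 0, 0, 1]
    - [0.0012, 0, 0, 0, 0, 0, 1]

```text
time: 18.87
tool_pos: [0.6277, -0.0927, 0.1852]
ee_rot: [0.706, -0.046, -0.705, -0.046]
force: [-4.0, 0.4, 9.9]
opening: 0.0394
```

Request:
move_arm:
  increments:
    - [0, 0, 0, 0, 0, 0, 0]
    - [0, 0, 0, 0, 0, 0, 0]
    - [0, 0, 0, 0, 0, 0, 0]
    - [0, 0, 0, 0, 0, 0, 0]
    - [0, 0, 0, 0, 0, 0, 0]
    - [-0.03, 0, 0, 0, 0, 0, 0]
    - [-0.07, 0, 0, 0, 0, 0, 0]
    - [-0.105, 0, 0, 0, 0, 0, 0]
    - [-0.115, 0, 0, 0, 0, 0, 0]

```text
time: 19.62
tool_pos: [0.6291, -0.0929, 0.3049]
ee_rot: [0.708, -0.046, -0.703, -0.046]
force: [1.5, -0.2, 0.5]
opening: 0.0853
```

```bash
python3 -c "
from h import *
delta(430,-155,300,267.7)
img=bot.snapshot('wrist');save('w_cw4.png',img)"
```

```text
t 19.62 delta [0.0033 0.0874 0.1894] rot [-1.6606 -0.0066 -0.0061] rows 13.3 q6 -0.29 F [ 1.5 -0.2  0.5] open 0.0853
```

View pics/w_cw4.png

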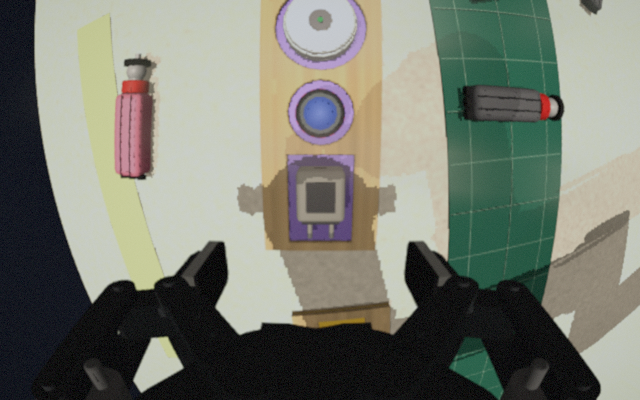

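Purple tray holds lamp, lens and white charger, each seated flat. Next is the tripod: the larger grey one on the mat, at (510,103) in this view.

Request:
move_arm:
  increments:
    - [0.003, 0.007, 0.015, -0.12, 0, 0, 0]
    - [0.003, 0.014, 0.03, -0.24, 0, 0, 0]
    - [0.003, 0.021, 0.046, -0.36, 0, 0, 0]
    - [0.003, 0.028, 0.061, -0.48, 0, 0, 0]
    - [0.003, 0.036, 0.077, -0.6, 0, 0, 0]
    - [0.003, 0.043, 0.093, -0.72, 0, 0, 0]
    - [0.003, 0.051, 0.11, -0.84, 0, 0, 0]
    - [0.003, 0.058, 0.126, -0.96, 0, 0, 0]
    - [0.003, 0.066, 0.142, -1.08, 0, 0, 0]
    - [0.003, 0.073, 0.158, -1.2, 0, 0, 0]
    - [0.003, 0.08, 0.174, -1.32, 0, 0, 0]
    - [0.003, 0.087, 0.189, -1.44, 0, 0, 0]

```text
time: 20.67
tool_pos: [0.4278, -0.1546, 0.2957]
ee_rot: [0.56, 0.432, -0.56, 0.432]
force: [-0.3, 0.8, 0.4]
opening: 0.0852
```

```bash
python3 -c "
from h import *
delta(430,-155,300,267.7)"
```

```text
t 20.67 delta [-0.0043  0.0023 -0.0001] rot [-2.158e-01 -1.000e-04 -0.000e+00] rows 1.7 q6 1.23 F [-0.3  0.8  0.4] open 0.0852
```

Request:
move_arm:
  increments:
    - [-0.004, 0.002, 0, -0.11, 0, 0, 0]
    - [-0.004, 0.002, 0, -0.215, 0, 0, 0]
    - [-0.004, 0.002, 0, -0.215, 0, 0, 0]
    - [-0.004, 0.002, 0, -0.215, 0, 0, 0]

```text
time: 21.0
tool_pos: [0.4307, -0.1549, 0.2998]
ee_rot: [0.512, 0.487, -0.512, 0.487]
force: [-0.4, 0.4, -0.2]
opening: 0.0855
```

```bash
python3 -c "
from h import *
delta(430,-155,182,267.7)
img,m=look('tripod_mid',.028,'w_tr.png')
s,p,Rm=state();print(p)
save('w_tr_z.png',cv2.resize(img[130:270,230:400],None,fx=4,fy=4,interpolation=cv2.INTER_CUBIC))"
```

```text
t 21.0 delta [ 0.1178 -0.0007  0.0002] rot [-0.01   -0.0001 -0.0002] rows 2.8 q6 1.43 F [-0.4  0.4 -0.2] open 0.0855
tripod_mid 0.92 [315. 183.] [ 433.4 -154.2] [114.7  31.8] -3.4 4860
tripod_mid 0.74 [592. 203.] [ 407.6 -466.3] [82.  34.5] -53.8 967
tripod_mid 0.54 [53. 43.] [612.5 120.6] [205.7 100.9] 86.6 8610
[ 0.43073624 -0.15482097  0.29962775]
```

View pics/w_tr.png

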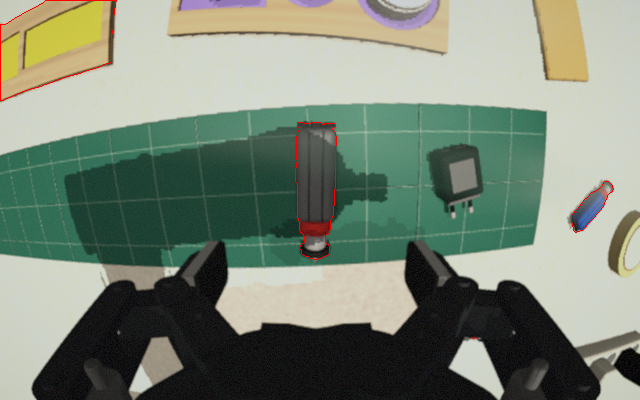

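View pics/w_tr_z.png

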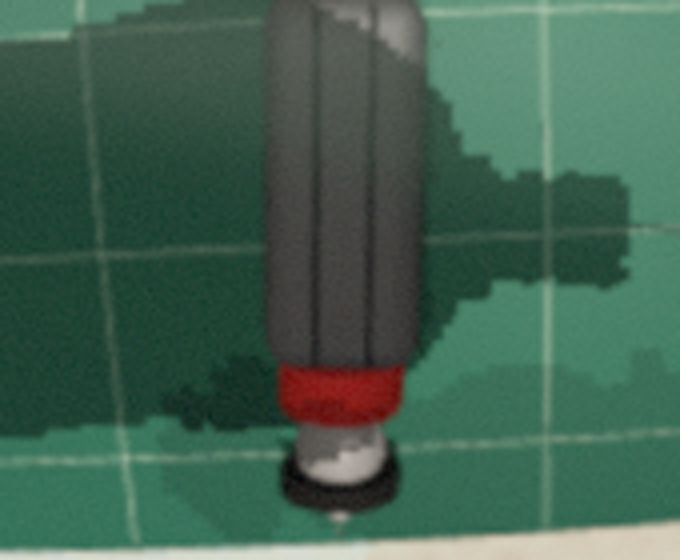

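```bash
python3 -c "
from h import *
m=bot.camera_model('wrist')
P=onplane('wrist',[[315.5,222],[316.5,126],[297,150],[297,215],[335.5,150],[334.5,215]],.026,m)*1000;print(P.round(1))
for a,b in((0,1),(3,2),(5,4)): print(np.degrees(np.arctan2(*(P[a]-P[b])[1::-1])))"
```

```text
[[ 409.3 -153.4   26. ]
 [ 487.3 -158.1   26. ]
 [ 469.4 -141.9   26. ]
 [ 416.1 -138.5   26. ]
 [ 467.9 -172.    26. ]
 [ 414.6 -169.3   26. ]]
176.5910494528231
176.35703754291774
177.13483858132548
```

```bash
python3 -c "
from h import *
delta(434,-154.8,182,266.7)"
```

```text
t 21.1 delta [ 0.1176  0.0033 -0.0002] rot [ 0.0075 -0.      0.0002] rows 2.8 q6 1.43 F [-0.5  0.5 -0.1] open 0.0853
```

Request:
move_arm:
  increments:
    - [0.04, 0.003, 0, 0.007, 0, 0, 0]
    - [0.08, 0.003, 0, 0.007, 0, 0, 0]
    - [0.103, 0.003, 0, 0.007, 0, 0, 0]
    - [0.113, 0.003, 0, 0.007, 0, 0, 0]
    - [0.1175, 0.003, 0, 0.007, 0, 0, 0]
    - [0.1175, 0.003, 0, 0.007, 0, 0, 0]
    - [0.1175, 0.003, 0, 0.007, 0, 0, 0]
  squeeze: 55

```text
time: 21.68
tool_pos: [0.4342, -0.1549, 0.1826]
ee_rot: [0.513, 0.486, -0.513, 0.486]
force: [-0.5, 0.1, 0.4]
opening: 0.0852
```

Request:
move_arm:
  increments:
    - [0, 0, 0, 0, 0, 0, 1]
    - [0, 0, 0, 0, 0, 0, 1]
    - [0, 0, 0, 0, 0, 0, 1]
    - [0, 0, 0, 0, 0, 0, 1]
    - [0, 0, 0, 0, 0, 0, 1]
    - [0, 0, 0, 0, 0, 0, 1]
    - [0, 0, 0, 0, 0, 0, 1]
    - [0, 0, 0, 0, 0, 0, 1]
    - [0, 0, 0, 0, 0, 0, 1]
    - [0, 0, 0, 0, 0, 0, 1]
    - [0, 0, 0, 0, 0, 0, 1]

```text
time: 22.6
tool_pos: [0.434, -0.155, 0.183]
ee_rot: [0.513, 0.486, -0.513, 0.487]
force: [-0.8, 0.2, 6.4]
opening: 0.0309
```

```bash
python3 -c "
from h import *
print(state()[1])
img=bot.snapshot('wrist');save('w_tr2.png',img)
delta(624.1,115.5,250,178.4)"
```

```text
[ 0.43397241 -0.1550145   0.18304427]
t 22.65 delta [-0.0667  0.1754 -0.2803] rot [ 1.5451e+00 -9.0000e-04 -1.0000e-03] rows 12.4 q6 1.43 F [-1.8  0.7  6. ] open 0.031
```

View pics/w_tr2.png

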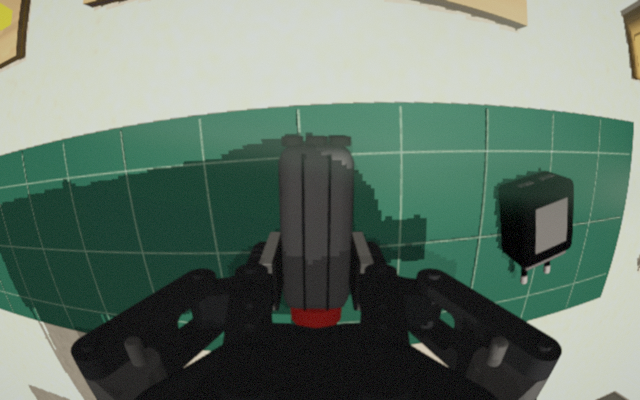

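Request:
move_arm:
  increments:
    - [-0.018, 0, 0, 0, 0, 0, 1]
    - [-0.05, 0, 0, 0, 0, 0, 1]
    - [-0.067, 0.017, -0.028, 0.11, 0, 0, 1]
    - [-0.067, 0.035, -0.056, 0.23, 0, 0, 1]
    - [-0.067, 0.052, -0.084, 0.35, 0, 0, 1]
    - [-0.067, 0.07, -0.112, 0.47, 0, 0, 1]
    - [-0.067, 0.087, -0.14, 0.59, 0, 0, 1]
    - [-0.067, 0.105, -0.168, 0.71, 0, 0, 1]
    - [-0.067, 0.122, -0.196, 0.83, 0, 0, 1]
    - [-0.067, 0.14, -0.224, 0.95, 0, 0, 1]
    - [-0.067, 0.157, -0.25, 1.07, 0, 0, 1]
    - [-0.067, 0.17, -0.272, 1.19, 0, 0, 1]

```text
time: 23.65
tool_pos: [0.6191, 0.1094, 0.2492]
ee_rot: [0.698, 0.113, -0.698, 0.113]
force: [0.9, -0.9, 0.1]
opening: 0.0308
```

```bash
python3 -c "
from h import *
delta(624.1,115.5,250,178.4)"
```

```text
t 23.65 delta [-0.0008 -0.0043 -0.0067] rot [ 3.496e-01 -2.000e-04  0.000e+00] rows 2.8 q6 -0.16 F [ 0.9 -0.9  0.1] open 0.0308
```

Request:
move_arm:
  increments:
    - [0, -0.004, -0.006, 0.11, 0, 0, 1]
    - [0, -0.004, -0.007, 0.22, 0, 0, 1]
    - [0, -0.004, -0.007, 0.31, 0, 0, 1]
    - [0, -0.004, -0.007, 0.35, 0, 0, 1]
    - [0, -0.004, -0.007, 0.35, 0, 0, 1]
    - [0, -0.004, -0.007, 0.35, 0, 0, 1]

```text
time: 24.15
tool_pos: [0.6233, 0.1134, 0.2492]
ee_rot: [-0.707, 0.008, 0.707, 0.008]
force: [-0.5, -0.3, -1.2]
opening: 0.0309
```

```bash
python3 -c "
from h import *
delta(624.1,115.5,187,178.4)
img=bot.snapshot('wrist');save('w_tr3.png',img)"
```

```text
t 24.15 delta [ 0.0622 -0.0021 -0.0008] rot [ 0.0064  0.0004 -0.0001] rows 1.5 q6 -0.51 F [-0.5 -0.3 -1.2] open 0.0309
```

View pics/w_tr3.png

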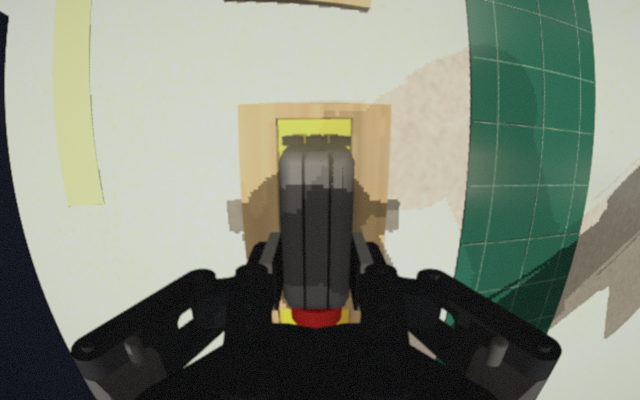

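Request:
move_arm:
  increments:
    - [0.025, -0.002, -0.001, 0.006, 0, 0, 1]
    - [0.044, -0.002, -0.001, 0.006, 0, 0, 1]
    - [0.054, -0.002, -0.001, 0.006, 0, 0, 1]
    - [0.059, -0.002, -0.001, 0.006, 0, 0, 1]
    - [0.0613, -0.002, -0.001, 0.006, 0, 0, 1]
    - [0.062, -0.002, -0.001, 0.006, 0, 0, 1]
    - [0.0625, -0.002, -0.001, 0.006, 0, 0, 1]
    - [0.063, -0.002, -0.001, 0.006, 0, 0, 1]
    - [0.0632, -0.002, -0.001, 0.006, 0, 0, 1]
    - [0.0632, -0.002, -0.001, 0.006, 0, 0, 1]

```text
time: 25.03
tool_pos: [0.6246, 0.1155, 0.1867]
ee_rot: [0.707, -0.01, -0.707, -0.01]
force: [0.1, 0.0, -1.0]
opening: 0.0311
```

Request:
move_arm:
  increments:
    - [0.0004, 0, 0, 0, 0, 0, 1]
    - [0.0008, 0, 0, 0, 0, 0, 1]
    - [0.0012, 0, 0, 0, 0, 0, 1]
    - [0.0012, 0, 0, 0, 0, 0, 1]

```text
time: 25.37
tool_pos: [0.6246, 0.1156, 0.1861]
ee_rot: [0.707, -0.01, -0.707, -0.01]
force: [-3.2, 1.0, 7.9]
opening: 0.0308
```

```bash
python3 -c "
from h import *
img=bot.snapshot('wrist');save('w_tr4.png',img)"
```

```text
(no output)
```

View pics/w_tr4.png

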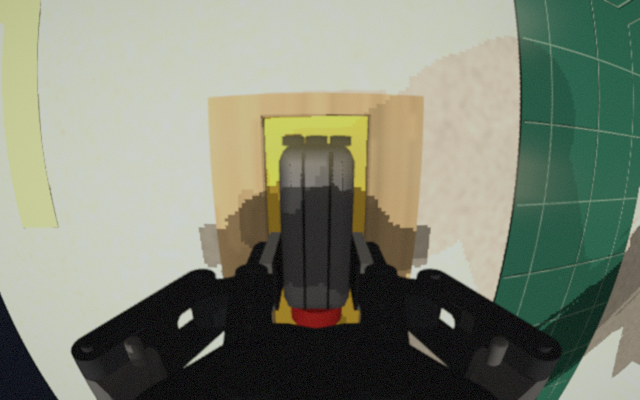

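Request:
move_arm:
  increments:
    - [0, 0, 0, 0, 0, 0, 0]
    - [0, 0, 0, 0, 0, 0, 0]
    - [0, 0, 0, 0, 0, 0, 0]
    - [0, 0, 0, 0, 0, 0, 0]
    - [0, 0, 0, 0, 0, 0, 0]
    - [-0.03, 0, 0, 0, 0, 0, 0]
    - [-0.07, 0, 0, 0, 0, 0, 0]
    - [-0.105, 0, 0, 0, 0, 0, 0]
    - [-0.115, 0, 0, 0, 0, 0, 0]

```text
time: 26.17
tool_pos: [0.626, 0.1159, 0.306]
ee_rot: [0.71, -0.009, -0.704, -0.011]
force: [0.8, 0.1, -0.1]
opening: 0.0852
```

```bash
python3 -c "
from h import *
delta(441,-280.6,300,104)
img=bot.snapshot('wrist');save('w_tr5.png',img)"
```

```text
t 26.17 delta [0.0037 0.4015 0.1739] rot [ 1.2985 -0.0049  0.0069] rows 10.5 q6 -0.52 F [ 0.8  0.1 -0.1] open 0.0852
```

View pics/w_tr5.png

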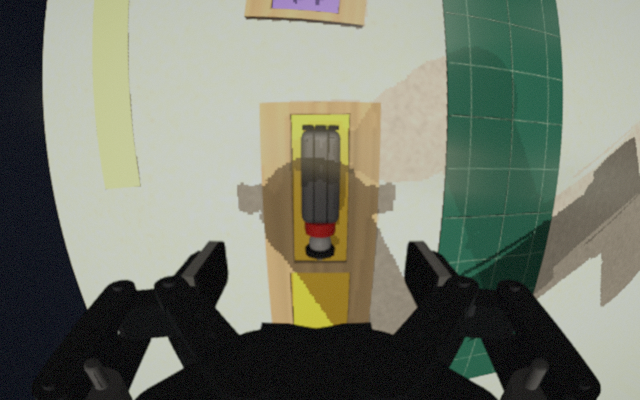

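The tripod lies flat in its pocket with yellow all round it. Next is the black charger.

Request:
move_arm:
  increments:
    - [0.003, 0.034, 0.015, 0.11, 0, 0, 0]
    - [0.003, 0.069, 0.03, 0.22, 0, 0, 0]
    - [0.003, 0.104, 0.045, 0.33, 0, 0, 0]
    - [0.003, 0.139, 0.06, 0.45, 0, 0, 0]
    - [0.003, 0.174, 0.075, 0.56, 0, 0, 0]
    - [0.003, 0.209, 0.09, 0.67, 0, 0, 0]
    - [0.003, 0.244, 0.106, 0.79, 0, 0, 0]
    - [0.003, 0.279, 0.121, 0.9, 0, 0, 0]
    - [0.003, 0.314, 0.136, 1.01, 0, 0, 0]
    - [0.003, 0.349, 0.151, 1.13, 0, 0, 0]
    - [0.003, 0.38, 0.165, 1.24, 0, 0, 0]
    - [0.003, 0.4, 0.174, 1.298, 0, 0, 0]

```text
time: 27.22
tool_pos: [0.4373, -0.2815, 0.2969]
ee_rot: [0.555, -0.438, -0.555, -0.438]
force: [-0.2, 0.3, -0.4]
opening: 0.0854
```

Request:
move_arm:
  increments:
    - [0, 0, 0, 0, 0, 0, 0]
    - [0, 0, 0, 0, 0, 0, 0]

```text
time: 27.38
tool_pos: [0.4382, -0.2804, 0.2968]
ee_rot: [-0.557, 0.436, 0.557, 0.436]
force: [0.7, -0.0, 0.2]
opening: 0.0854
```

```bash
python3 -c "
from h import *
delta(441,-280.6,183,104)
img,m=look('charger_black_mid',.03,'w_cb.png')
save('w_cb_z.png',cv2.resize(img[130:270,230:400],None,fx=4,fy=4,interpolation=cv2.INTER_CUBIC))"
```

```text
t 27.38 delta [ 0.1138 -0.0026 -0.0009] rot [-0.0029  0.      0.    ] rows 2.7 q6 -1.14 F [ 0.7 -0.   0.2] open 0.0854
charger_black_mid 0.61 [315. 199.] [ 432.9 -282.9] [63.1 39.9] 10.5 3138
```

View pics/w_cb.png

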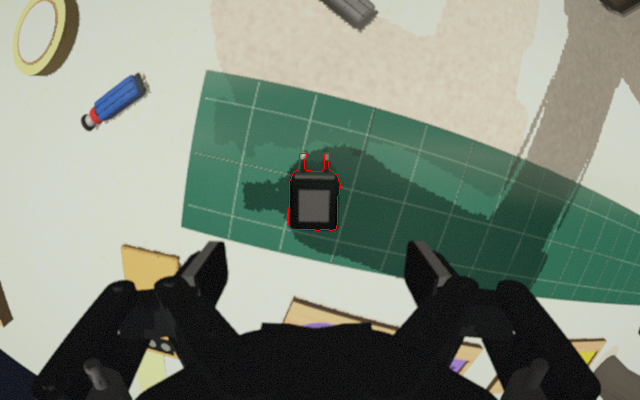

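View pics/w_cb_z.png

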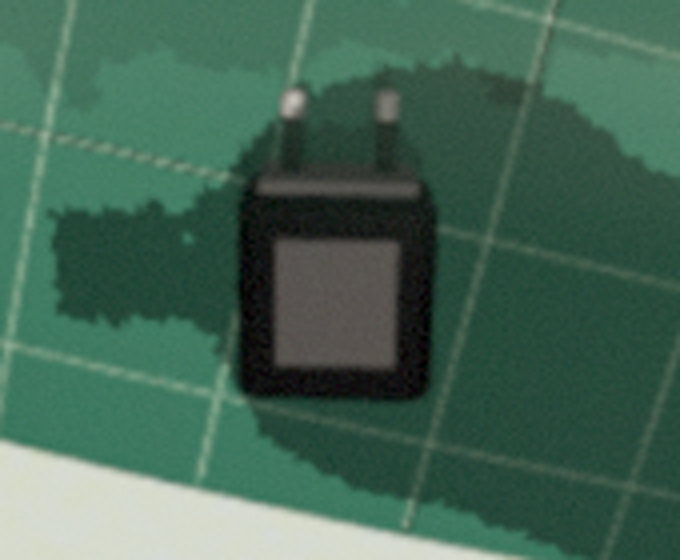

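```bash
python3 -c "
from h import *
m=bot.camera_model('wrist')
c=np.array([[275,241],[399,241],[273,368],[398,368]])/4+[230,130]
P=onplane('wrist',c,.03,m)[:,:2]*1000
print(P.mean(0),[np.degrees(np.arctan2(*(P[a]-P[b])[::-1])) for a,b in((0,2),(1,3),(1,0),(3,2))])
x,y=P.mean(0); delta(x,y,182,104)"
```

```text
[ 444.79089383 -278.9916658 ] [np.float64(-167.72983133229303), np.float64(-165.68063509089197), np.float64(104.02932538262105), np.float64(104.05380733446538)]
t 27.48 delta [ 0.1149 -0.0055 -0.0012] rot [ 0.     -0.0001  0.0002] rows 2.8 q6 -1.14 F [ 0.2  0.3 -0.5] open 0.0856
```

Request:
move_arm:
  increments:
    - [0.04, -0.006, -0.001, 0.003, 0, 0, 0]
    - [0.08, -0.006, -0.001, 0.003, 0, 0, 0]
    - [0.1, -0.006, -0.001, 0.003, 0, 0, 0]
    - [0.11, -0.006, -0.001, 0.003, 0, 0, 0]
    - [0.115, -0.006, -0.001, 0.003, 0, 0, 0]
    - [0.115, -0.006, -0.001, 0.003, 0, 0, 0]
    - [0.115, -0.006, -0.001, 0.003, 0, 0, 0]
  squeeze: 40

```text
time: 28.07
tool_pos: [0.4459, -0.2786, 0.1829]
ee_rot: [0.557, -0.436, -0.556, -0.436]
force: [0.5, 0.2, 0.7]
opening: 0.0858
```

Request:
move_arm:
  increments:
    - [0, 0, 0, 0, 0, 0, 1]
    - [0, 0, 0, 0, 0, 0, 1]
    - [0, 0, 0, 0, 0, 0, 1]
    - [0, 0, 0, 0, 0, 0, 1]
    - [0, 0, 0, 0, 0, 0, 1]
    - [0, 0, 0, 0, 0, 0, 1]
    - [0, 0, 0, 0, 0, 0, 1]
    - [0, 0, 0, 0, 0, 0, 1]
    - [0, 0, 0, 0, 0, 0, 1]
    - [0, 0, 0, 0, 0, 0, 1]

```text
time: 28.9
tool_pos: [0.4454, -0.279, 0.1829]
ee_rot: [0.557, -0.436, -0.556, -0.436]
force: [-1.6, 0.8, 5.7]
opening: 0.0391
```

```bash
python3 -c "
from h import *
print(state()[1])
img=bot.snapshot('wrist');save('w_cb2.png',img)
delta(627.5,248.2,250,178.4)"
```

```text
[ 0.44535294 -0.27897037  0.18285355]
t 28.95 delta [-0.0671 -0.3028  0.4684] rot [-1.3019e+00 -1.5000e-03  6.0000e-04] rows 13.5 q6 -1.14 F [-0.6  1.8  6.2] open 0.0395
```

View pics/w_cb2.png

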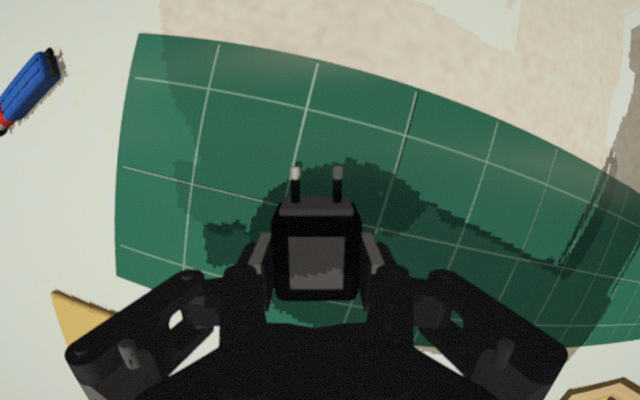

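Request:
move_arm:
  increments:
    - [-0.018, 0, 0, 0, 0, 0, 1]
    - [-0.05, 0, 0, 0, 0, 0, 1]
    - [-0.067, -0.019, 0.03, -0.09, 0, 0, 1]
    - [-0.067, -0.04, 0.062, -0.18, 0, 0, 1]
    - [-0.067, -0.061, 0.094, -0.27, 0, 0, 1]
    - [-0.067, -0.082, 0.126, -0.36, 0, 0, 1]
    - [-0.067, -0.103, 0.158, -0.45, 0, 0, 1]
    - [-0.067, -0.124, 0.19, -0.54, 0, 0, 1]
    - [-0.067, -0.145, 0.222, -0.63, 0, 0, 1]
    - [-0.067, -0.166, 0.254, -0.72, 0, 0, 1]
    - [-0.067, -0.187, 0.286, -0.81, 0, 0, 1]
    - [-0.067, -0.208, 0.318, -0.9, 0, 0, 1]

```text
time: 29.95
tool_pos: [0.5713, 0.0815, 0.2493]
ee_rot: [0.691, -0.149, -0.691, -0.149]
force: [0.7, -0.4, -0.3]
opening: 0.0391
```

```bash
python3 -c "
from h import *
delta(627.5,251,250,178.4)"
```

```text
t 29.95 delta [-0.0007 -0.1776  0.0188] rot [-3.976e-01 -3.000e-04  4.000e-04] rows 4.3 q6 -0.91 F [ 0.7 -0.4 -0.3] open 0.0391
```

Request:
move_arm:
  increments:
    - [0, -0.035, 0.004, -0.09, 0, 0, 1]
    - [0, -0.07, 0.008, -0.18, 0, 0, 1]
    - [0, -0.105, 0.011, -0.27, 0, 0, 1]
    - [0, -0.14, 0.015, -0.34, 0, 0, 1]
    - [0, -0.165, 0.018, -0.39, 0, 0, 1]
    - [0, -0.176, 0.019, -0.398, 0, 0, 1]
    - [0, -0.178, 0.019, -0.398, 0, 0, 1]
    - [0, -0.178, 0.019, -0.398, 0, 0, 1]
    - [0, -0.178, 0.019, -0.398, 0, 0, 1]

```text
time: 30.7
tool_pos: [0.6277, 0.2484, 0.2487]
ee_rot: [-0.707, 0.012, 0.707, 0.012]
force: [-0.6, -0.2, 0.1]
opening: 0.0392
```

```bash
python3 -c "
from h import *
delta(627.5,251,187,178.4)
img=bot.snapshot('wrist');save('w_cb3.png',img)"
```

```text
t 30.7 delta [ 0.0617 -0.0026  0.0003] rot [-0.0053  0.0008 -0.0004] rows 1.5 q6 -0.7 F [-0.6 -0.2  0.1] open 0.0392
```

View pics/w_cb3.png

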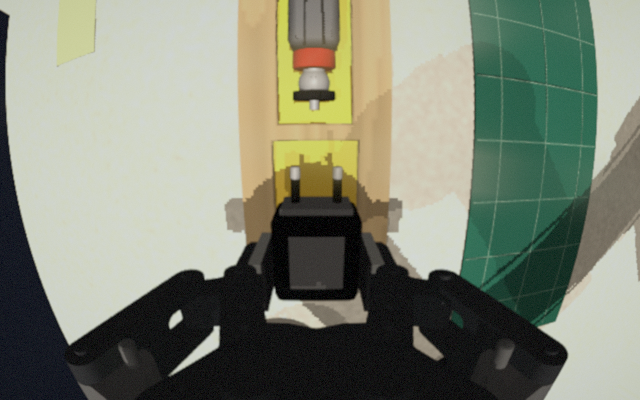

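Request:
move_arm:
  increments:
    - [0.025, -0.0025, 0, -0.005, 0, 0, 1]
    - [0.044, -0.0025, 0, -0.005, 0, 0, 1]
    - [0.054, -0.0025, 0, -0.005, 0, 0, 1]
    - [0.059, -0.0025, 0, -0.005, 0, 0, 1]
    - [0.061, -0.0025, 0, -0.005, 0, 0, 1]
    - [0.0617, -0.0025, 0, -0.005, 0, 0, 1]
    - [0.0622, -0.0025, 0, -0.005, 0, 0, 1]
    - [0.0627, -0.0025, 0, -0.005, 0, 0, 1]
    - [0.0629, -0.0025, 0, -0.005, 0, 0, 1]
    - [0.0629, -0.0025, 0, -0.005, 0, 0, 1]

```text
time: 31.58
tool_pos: [0.6283, 0.2519, 0.1866]
ee_rot: [0.707, -0.009, -0.707, -0.01]
force: [-0.2, -0.2, -0.9]
opening: 0.0395
```

```bash
python3 -c "
from h import *
delta(627.5,251,187,178.4)
img=bot.snapshot('wrist');save('w_cb4.png',img)"
```

```text
t 31.58 delta [-0.0004  0.001   0.0008] rot [ 0.001  -0.0007  0.0006] rows 0.0 q6 -0.7 F [-0.2 -0.2 -0.9] open 0.0395
```

View pics/w_cb4.png

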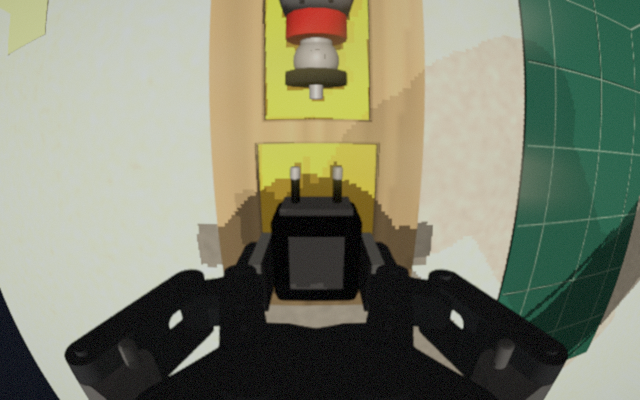

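```bash
python3 -c "
from h import *
m=bot.camera_model('wrist')
print(onplane('wrist',[[316,166]],.021,m),onplane('wrist',[[316,143]],.01,m),onplane('wrist',[[316,263]],.033,m))"
```

```text
[[0.62699145 0.20858849 0.021     ]] [[0.62674955 0.19957299 0.01      ]] [[0.6280546  0.24908218 0.033     ]]
```

Request:
move_arm:
  increments:
    - [0.0004, 0, 0, 0, 0, 0, 1]
    - [0.0008, 0, 0, 0, 0, 0, 1]
    - [0.0012, 0, 0, 0, 0, 0, 1]
    - [0.0012, 0, 0, 0, 0, 0, 1]

```text
time: 31.97
tool_pos: [0.6283, 0.2519, 0.1859]
ee_rot: [0.707, -0.009, -0.707, -0.009]
force: [-2.6, -1.2, 7.4]
opening: 0.039
```

Request:
move_arm:
  increments:
    - [0, 0, 0, 0, 0, 0, 0]
    - [0, 0, 0, 0, 0, 0, 0]
    - [0, 0, 0, 0, 0, 0, 0]
    - [0, 0, 0, 0, 0, 0, 0]
    - [0, 0, 0, 0, 0, 0, 0]
    - [-0.03, 0, 0, 0, 0, 0, 0]
    - [-0.07, 0, 0, 0, 0, 0, 0]
    - [-0.11, 0, 0, 0, 0, 0, 0]
    - [-0.15, 0, 0, 0, 0, 0, 0]
    - [-0.16, 0, 0, 0, 0, 0, 0]

```text
time: 32.8
tool_pos: [0.6296, 0.2523, 0.3526]
ee_rot: [0.71, -0.008, -0.704, -0.011]
force: [1.1, 0.9, 2.0]
opening: 0.0853
```

```bash
python3 -c "
from h import *
img=bot.snapshot('wrist');save('w_end.png',img)
t=bot.snapshot('top');save('top_end.png',cv2.resize(t[100:280,130:530],None,fx=2,fy=2,interpolation=cv2.INTER_CUBIC))
s=bot.snapshot('scene');save('scene_end.png',cv2.resize(s[150:330,220:460],None,fx=3,fy=3,interpolation=cv2.INTER_CUBIC))
print(state()[0]['time'])"
```

```text
32.95
```

View pics/w_end.png

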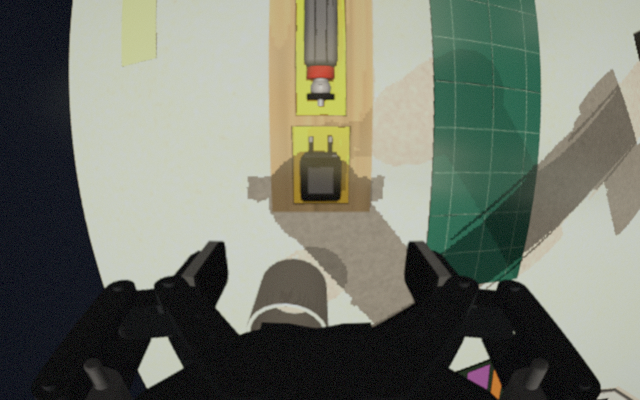

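View pics/top_end.png

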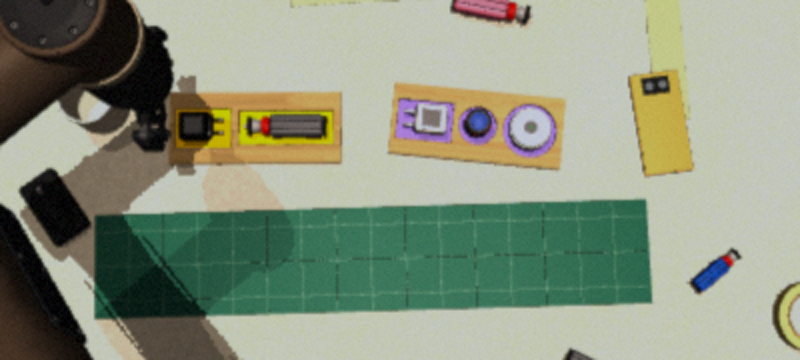

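View pics/scene_end.png

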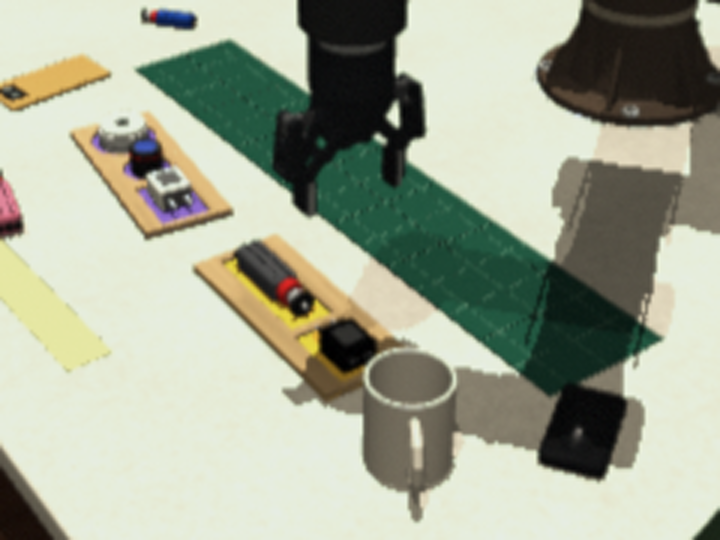

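```bash
python3 -c "
from h import *
s=bot.read_state();print(abs(s['joint_vel']).max(),s['force'])
print(bot.hand_in())"
```

```text
0.04300646370792651 [-0.11265717  0.48301581 -0.65601528]
the job is handed in; nothing more can be done
None
```

The job is handed in at about 33 s of the 104 s. All five things are in their pockets, placed in this order: lamp, lens, white charger, tripod (the larger grey one on the mat), black charger. I lowered each slowly onto the pocket floor until the wrist felt light contact (about 5 to 10 N), then released it.

The last top, scene and wrist pictures show each thing right way up and flat inside its pocket, with card visible around it. The mat is empty, and the phone, mug and mouse look unmoved. The gripper is clear of everything.

No check failed. The top and wrist cameras disagreed by up to about 4 mm on where things lay, within the pockets' 9 mm clearance, so I went mainly by the wrist camera. The gripper also pushed each thing onto the mat with about 6 to 10 N while closing, well under the limits.

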